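# Set the stage on the setting rod, coming up to the mark from one side only

## Robot

A 6-joint arm with a two-finger parallel gripper is mounted at the origin on the work surface. World frame = base frame: x ahead of the robot, y to its left, z up, the work surface at z = 0. Lengths are in m, angles in rad, forces in N, time in s.
With the tool pointing down it reaches from about 0.25 to 0.725 m from the base axis. Payload 4 kg.
Tool frame: the origin (TCP) lies midway between the tips of the shut fingers; the grasp point (between the pads) lies 19 mm behind it; y points along the fingers, x is the direction in which the jaws open and shut, and the axes are right-handed (so a half turn about y gives the same grasp; the last joint's range is limited). The gripper opens to 85 mm and grips with 20 to 120 N. Pads are 22 mm wide; open, the fingers measure 114 mm over their backs; the gripper's body (76 mm by 85 mm) begins 54 mm behind the grasp point. The pads swing forward as they close: fully open they stand 13 mm farther back than shut.
Start: joints at [1.227, 0.241, 0.005, 1.335, 0, 1.571], TCP at [0.169, 0.471, 0.231] pointing down, gripper open.
Joint ranges: [-2.72, 2.72], [-1.05, 1.87], [-1.09, 1.28], [-1.99, 2.15], [-1.42, 1.44], [-3.14, 3.14]. Speed limits (rad/s): [2.79, 2.79, 3.14, 3.14, 3.14, 3.14].

## Interface

Orientations are given as a unit quaternion [x, y, z, w].
In Python, from workcell import bot gives the robot as it stands. The module is installed in compiled form; this text tells all that it offers.
- The arm moves only by the shell command python3 -m inch 'ROWS'. ROWS is text: rows parted by semicolons, each of 7 numbers parted by spaces: the turn, a rotation vector about the tool's x, y, z in degrees, then the shift along the tool's x, y, z in mm, then the closure, from 0 (fully open) to 1 (shut). In form: ax ay az dx dy dz fingers; .... A call has 1 to 12 rows; each row shifts and turns the commanded pose from where the row before left it, along the tool's axes as they then stand; what a row does not reach is not made up. A row lasts 1/8 s, in which the tool goes at most 62.5 mm and 10.7 degrees, less where a joint would pass 70% of its speed; a pose out of reach is approached as far as the arm can. A call with a gripper value outside its range is refused whole. The fingers move at their own pace and stop on an object; the grip force is fixed at half the most. Time passes only in rows, so rows that do not move let the fingers close. It gives the time, the measured TCP pose, the force and the opening at its end, in the units of the state.
- bot.get_obs(): the state, without advancing time (a new reading comes with each control period).
- bot.camera(name): name is "scene" or "top"; returns a dict with "color" (480x640x3 uint8, blue, green, red), "fx", "fy", "cx", "cy" (pixels), "extrinsics" (4x4, takes a point from world to camera coordinates). Camera axes: x right, y up, looking along -z (the intrinsics and any distortion apply to the point x, -y, -z); pixel columns grow to the right and rows downward; lengths in m; the calibration is good to about 2 mm. A picture is of the moment at which its call begins. There is no depth.
- bot.job_done(): hands the job in, once; it reports no verdict.
Trained networks look in the newest picture that a camera, given by its name, has taken for a name from the list of things; names that differ only in an ending like _2 or _b are one class to them, and where a whole thing is asked for, a point or a joint stands for the part that bears it (a point fixed in the world has none). Each returns a list of dicts, best first, with "conf" (0 to 1); they miss things now and then, are a little off and sometimes report something else, mostly with a low value. They report only what shows in the picture. A call takes as long as a camera call. They do not tell look-alikes from the thing itself.
- bot.look_for(name, camera): "extent" ([left, top, right, bottom] in pixels, round what is visible of it).
- bot.cut_out(name, camera): "region" (480x640 bool, what is visible of it) and "extent" ([left, top, right, bottom] in pixels, round what is visible of it).
- bot.spot_point(name, camera): "point" ([column, row] in pixels: a listed point, or the origin of a listed thing).
The state is a dict: "clock": time; "joint_pos": joint angles; "joint_vel": joint speeds; "tau": joint torques, N m; "eef_pos": TCP position; "tool_rot": TCP orientation; "ft_force": force on the tool from outside, world axes, zero at the start; "ft_torque": the same for the moment, N m; "grip_width": finger opening in m.
Only numpy, scipy, OpenCV 4.12 (cv2) and the standard library are available. Lean on these libraries where they do the work, as an engineer would, in place of code of your own. Each camera call takes 0.05 s, during which the arm holds its last target.

## Task

Set up the measuring stage on its 75 mm setting rod (the shortest of the three in the wooden stand): wind the slide open with the handwheel until the rod fits, and lay the rod in the two V-rests between the anvils. Then wind the slide up on it slowly and gently until the pointer stands on its mark, coming up in the closing direction only so that the play in the drive is taken up (if you go past, back well off and come up again); do not push the slide itself, let go of everything at the end and leave the rest of the bench as it is.

Things in the scene. Friction and masses are not known exactly. Their poses are not given: they have to be found in the camera images.
- bed: Fixed cream bed of the stage unit, 150 x 370 mm, 58 mm high to the top of its ways. Origin: on the table below the measuring axis; x points away from the operator, y along the slide's travel to the left, z up. The measuring axis (both anvils and the rod's axis) runs along y at x = 0, z = 110 mm. It stands at different places and yaws.
- hub (a point): A point on the handwheel's axis (axis parallel to the bed's x), in the plane of the middle of the crank handle. The grey handwheel, 90 mm across and 14 mm thick, stands in front of the bed; its front face is 21 mm behind this point (towards +x of the bed).
- crank (a point): Middle of the handwheel's crank handle: a black revolving sleeve of 14 mm diameter and 36 mm length, parallel to the bed's x, sticking out towards the operator 36 mm from the wheel's axis. It spins freely on its pin. Its own axes turn with it.
- handwheel (a joint): Turning of the handwheel in rad, 0 as found. It grows as the wheel's top moves to the left (bed +y), which closes the slide, and falls as the top moves right, which opens it. At 0 the handle stands 0.9 rad to the left of the top. The wheel drives the rack bar 14 mm per rad; it has a drag of about 0.06 N m and stays where it is left.
- dog (a point): Centre of the bright steel dog (8 mm wide along y) on the rack bar that the handwheel drives. It pushes the slide by one lug or the other of a fork with 12 mm inside width, so there are 4 mm of play (0.29 rad of the wheel).
- fork (a point): Middle of the slide's fork; axes as the bed's. Dog 2 mm to +y of it: the dog bears on the left lug and the play is taken up for closing. 2 mm to -y: it bears for opening.
- slide: The black slide, 156 x 130 mm, top 80 mm above the table, with a glass insert; axes as the bed's. It is moved by the handwheel only, not pushed by hand. About 20 N of friction in its ways: it runs free with 7 to 10 N at the crank handle (about 1 N while the play is run through) and stays where it is left.
- slide_face (a point): Centre of the face of the slide's anvil (10 mm steel stud on the left post of the black slide), looking to bed +y; 14 mm of it stand free of the post. The slide can travel about 33 mm to the right of where it is found. As found the space between the anvils is 2 to 21 mm too short for the rod.
- seat (a point): Fixed point on the measuring axis midway between the tailstock's two V-rests; axes as the bed's. The rests stand 24 mm to either side (5 mm thick), open above; 40 mm are free below the axis between them. The tailstock is clamped at a different place along the bed each time. Its head begins 50 mm to +y of the seat and rises 34 mm above the axis with the pointer.
- mark (a point): Inner end of the long mark on the white plate on the tailstock; the black pointer, 42 mm long, turns over it. The sprung anvil (10 mm stud on the axis, looking to -y) moves the pointer. Its face at rest stands 35 to 43 mm to +y of the seat, differently each time and not measured (dark quill). Pressed to +y it yields 1 mm per 30 N.
- pivot (a point): The pointer's pivot, 36 mm to -y of the mark. Each N on the sprung anvil turns the pointer 0.025 rad counterclockwise; 15 N put it on the mark. The shorter ticks next to the mark, 0.2 rad to either side, are the limits (7 and 23 N); over 30 N spoils the rod's faces. 15 N on the anvil add 5.8 N at the crank handle to the force with which the slide runs free.
- stand: Fixed wooden stand, 170 x 100 mm, with three places 55 mm apart (along its x) for rods lying along its y, their axes 45 mm above the table; V-plates 27 mm to either side of the middle, 35 mm free below the axis.
- rod75: The setting rod to use: 75 mm long steel, 16 mm diameter, 0.13 kg, with a black grip sleeve of 20 mm diameter and 26 mm length in the middle. Origin: its centre; its length along its y. It lies in any of the stand's three places.
- rod100: 100 mm setting rod of the same make in the stand; stays there. Origin: its centre; length along y.
- rod125: 125 mm setting rod of the same make in the stand; stays there. Origin: its centre; length along y.
- loupe: Black eyepiece loupe, 40 mm diameter, 40 mm high; bystander. Origin: its underside.
- puck: Small dark steel knob, 32 mm diameter, 44 mm high; bystander. Origin: its underside.
- bottle: White closed bottle, 48 mm diameter, 130 mm high; bystander. Origin: its underside.
- block: Single steel gauge block standing on edge, 35 x 9 x 30 mm; bystander. Origin: its underside.
- driver: Screwdriver, 150 mm, lying; bystander.
- dish: Small steel dish, 70 mm across, 22 mm high; bystander. Origin: its underside.
Not all that is in view belongs to the job. What is shaped like the rod75 but purple is not meant.

How it is judged:
On the way, in this order (a step that is already met when the one before it is completed fails the run):
1. the slide has been wound open from where it was found (y of slide_face in the frame of seat below -0.0325 m), for 0.2 s.
2. the 75 mm rod lies in both V-rests between the anvils, let go (z of rod75 in the frame of seat between -0.0025 and 0.0025 m and x of rod75 in the frame of seat between -0.0025 and 0.0025 m and angle between the y axis of rod75 and the y axis of seat, either way round below 0.05 rad and contact force between the fingers and rod75 below 0.1 N), for 0.2 s.
At the end, for the whole second after the job is handed in: The 75 mm rod lies in both V-rests (axis within 2.5 mm of the measuring axis), nipped between the anvils with 7 to 23 N (pointer between the limit ticks), the drive's play taken up for closing (dog at least 1.4 of its 2 mm to the closing side of the fork's middle); all at rest and let go (contact force between rod75 and slide between 7 and 23 N and y of dog in the frame of fork above 0.0014 m and z of rod75 in the frame of seat between -0.0025 and 0.0025 m and x of rod75 in the frame of seat between -0.0025 and 0.0025 m and angle between the y axis of rod75 and the y axis of seat, either way round below 0.05 rad and linear speed of rod75 below 0.01 m/s and velocity of joint handwheel between -0.05 and 0.05 rad/s); the robot touches nothing.
It fails at once if more than 30 N on the rod between the anvils (contact force between rod75 and slide above 30 N).
It fails at once if the slide pushed by hand (over 5 N) (contact force between the fingers and slide above 5 N).
It fails at once if another setting rod moved by more than 10 mm (distance of any of rod100, rod125 from where it was at the start of the episode above 0.01 m).
It fails at once if a bystander moved by more than 15 mm (distance of any of loupe, puck, bottle, block, driver, dish from where it was at the start of the episode above 0.015 m).
It also fails if it takes over 72 s, if anything falls off the work surface, if the arm or the gripper's body presses on something with over 40 N, if the wrist force passes 120 N, or if a joint passes its speed limit or range.

## Working session

There is one attempt and no reset: what is moved stays moved. The work goes in short steps, Python scripts to look and compute and a shell command to move; the robot and the scene stay as the last step left them, time stands still between calls to the robot, and variables do not carry over. Pictures are saved under pics/ and viewed, and the job is handed in when it is done.

```bash
mkdir -p pics; ls; cat > h.py <<'E'
import numpy as np, cv2
from workcell import bot
from scipy.spatial.transform import Rotation as R
def proj(c,P):
    P=np.atleast_2d(P); E=np.array(c["extrinsics"]); q=P@E[:3,:3].T+E[:3,3]
    return np.c_[c["cx"]+c["fx"]*q[:,0]/-q[:,2], c["cy"]+c["fy"]*(-q[:,1])/-q[:,2]]
def ray(c,px):
    E=np.array(c["extrinsics"]); Rm=E[:3,:3]; o=-Rm.T@E[:3,3]
    d=np.array([(px[0]-c["cx"])/c["fx"],-(px[1]-c["cy"])/c["fy"],-1.]); d=Rm.T@d
    return o,d/np.linalg.norm(d)
def atz(c,px,z):
    o,d=ray(c,px); return o+d*(z-o[2])/d[2]
def tri(c1,p1,c2,p2):
    o1,d1=ray(c1,p1);o2,d2=ray(c2,p2)
    A=np.c_[d1,-d2]; s=np.linalg.lstsq(A,o2-o1,rcond=None)[0]
    a=o1+s[0]*d1;b=o2+s[1]*d2
    return (a+b)/2,np.linalg.norm(a-b)
E
python3 - <<'E'
from h import *
np.set_printoptions(precision=4,suppress=True)
print(bot.get_obs())
C={}
for n in("scene","top"):
    c=bot.camera(n);C[n]=c;cv2.imwrite(f"pics/{n}0.png",c["color"]);print({k:c[k] for k in c if k!="color"})
for t in ["hub","crank","dog","fork","slide_face","seat","mark","pivot","bed","stand","rod75","rod100","rod125","loupe","puck","bottle","block","driver","dish"]:
    r={}
    for n in C:
        l=bot.spot_point(t,n); r[n]=[(np.round(x["point"]).tolist(),round(x["conf"],2)) for x in l[:3]]
    s=""
    if r["scene"] and r["top"]: s=tri(C["scene"],r["scene"][0][0],C["top"],r["top"][0][0])
    print(t,r,s)
E
```

```text
pics
{'clock': 0.0, 'joint_pos': array([ 1.227 ,  0.2414,  0.0037,  1.3352, -0.    ,  1.5707]), 'joint_vel': array([-0.0002, -0.0003, -0.0007,  0.0013,  0.0001,  0.0003]), 'tau': array([  0.001 , -37.2316,  25.2409,   0.017 ,   0.0001,   0.    ]), 'eef_pos': array([0.1683, 0.4701, 0.2304]), 'tool_rot': array([ 0.5786,  0.4065, -0.4077, -0.5777]), 'ft_force': array([ 0.6785, -0.2772,  0.5692]), 'ft_torque': array([ 0.0322,  0.0375, -0.0419]), 'grip_width': 0.0856433981058941}
{'fx': 446.0731964761511, 'fy': 446.0731964761511, 'cx': 325.8008416697519, 'cy': 239.85963848421855, 'extrinsics': array([[-0.665 ,  0.7466, -0.0201,  0.3715],
       [-0.5027, -0.4276,  0.7513,  0.1941],
       [ 0.5523,  0.5097,  0.6596, -1.2532],
       [ 0.    ,  0.    ,  0.    ,  1.    ]])}
{'fx': 570.3870292438947, 'fy': 570.3870292438947, 'cx': 314.90885190035834, 'cy': 238.88187789571566, 'extrinsics': array([[ 0.0181, -0.9997,  0.0144, -0.0186],
       [ 0.986 ,  0.0202,  0.1654, -0.5439],
       [-0.1656,  0.0112,  0.9861, -1.4895],
       [ 0.    ,  0.    ,  0.    ,  1.    ]])}
hub {'scene': [([314.0,
[... 2629 characters left out ...]
0.0, 184.0], 0.66)]} (array([ 0.6512,  0.2838, -0.0072]), np.float64(0.003863315171172925))
bottle {'scene': [([350.0, 381.0], 0.93)], 'top': [([249.0, 184.0], 0.77)]} (array([ 0.7052,  0.1829, -0.0087]), np.float64(0.005808620225796388))
block {'scene': [([208.0, 206.0], 0.53)], 'top': [([462.0, 244.0], 0.66)]} (array([ 0.549 , -0.4221, -0.013 ]), np.float64(0.0028788771171066115))
driver {'scene': [([187.0, 231.0], 0.85)], 'top': [([442.0, 205.0], 0.52)]} (array([ 0.6548, -0.3632,  0.0016]), np.float64(0.0009538282697974403))
dish {'scene': [([410.0, 257.0], 0.77), ([326.0, 254.0], 0.46)], 'top': [([275.0, 297.0], 0.71)]} (array([0.3885, 0.0971, 0.0066]), np.float64(0.0008574158107341321))
```

View pics/scene0.png

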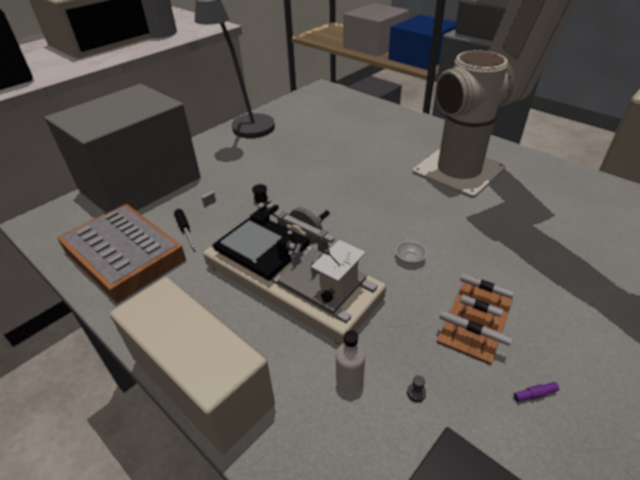

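View pics/top0.png

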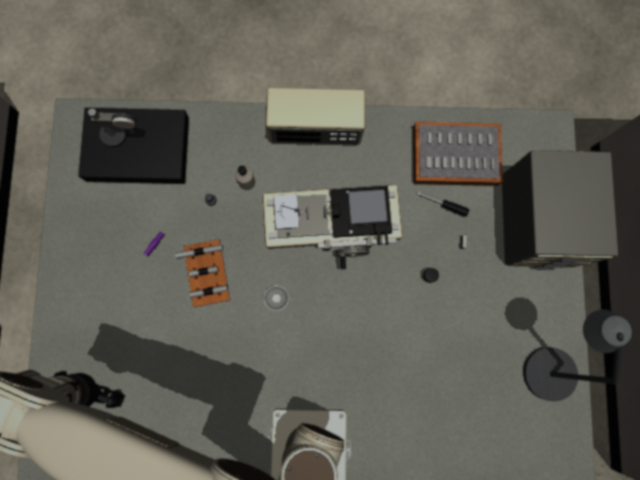

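```bash
python3 - <<'E'
import cv2
a=cv2.imread("pics/scene0.png")[180:330,180:390];cv2.imwrite("pics/s0z.png",cv2.resize(a,None,fx=3.8,fy=3.8,interpolation=cv2.INTER_CUBIC))
a=cv2.imread("pics/top0.png")[170:300,240:440];cv2.imwrite("pics/t0z.png",cv2.resize(a,None,fx=4,fy=4,interpolation=cv2.INTER_CUBIC))
a=cv2.imread("pics/top0.png")[200:320,110:290];cv2.imwrite("pics/t0s.png",cv2.resize(a,None,fx=4,fy=4,interpolation=cv2.INTER_CUBIC))
E
```

```text
(no output)
```

View pics/s0z.png

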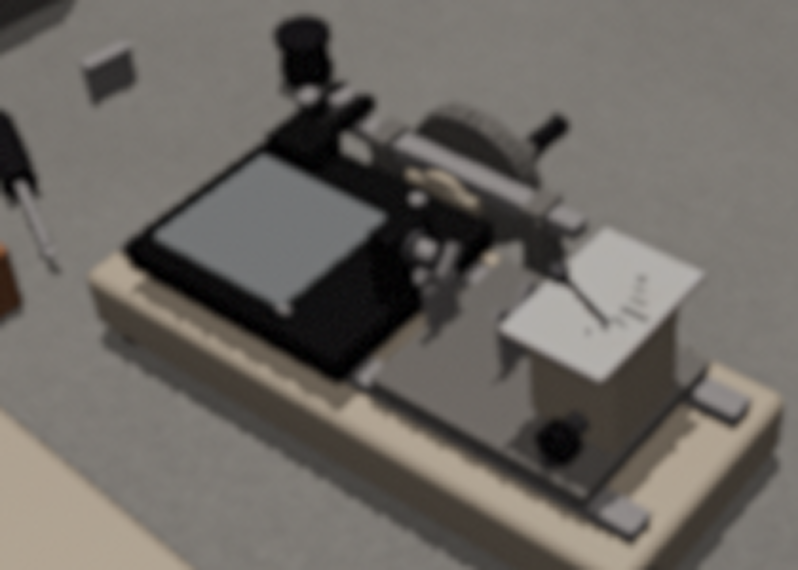

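View pics/t0z.png

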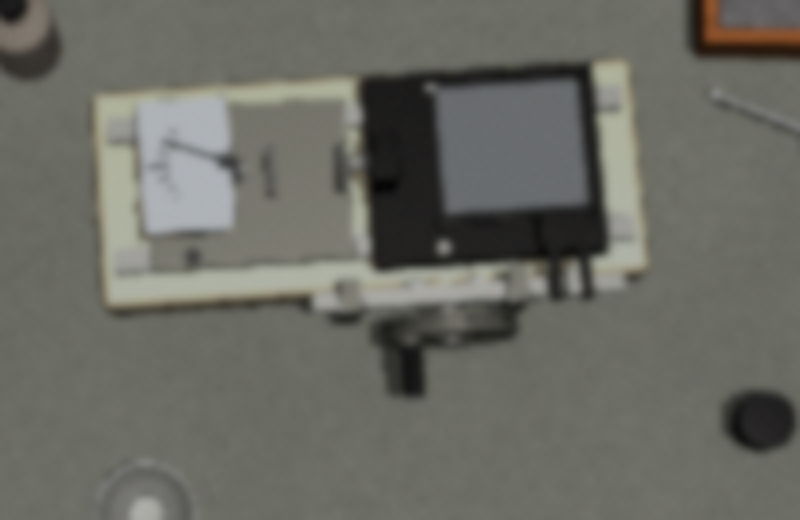

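View pics/t0s.png

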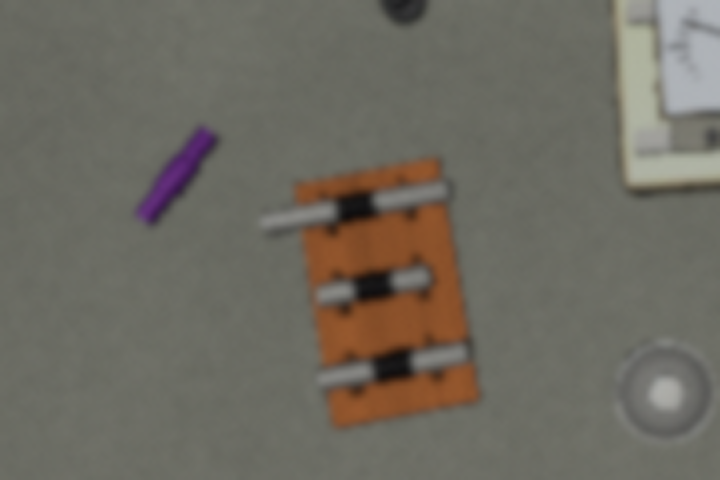

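The middle rod in the stand, top px about (203,271), scene about (483,306), is the shortest of the three. The purple look-alike lies loose at top (155,243). The 125 mm rod is at the far place (199,252) and the 100 mm rod at the near place (208,291).

Next I'll work out the bed and rod geometry.

```bash
python3 - <<'E'
from h import *
np.set_printoptions(precision=4,suppress=True)
o=bot.get_obs(); print(R.from_quat(o["tool_rot"]).as_matrix())
a=cv2.imread("pics/scene0.png")[265:370,430:570];cv2.imwrite("pics/s0s.png",cv2.resize(a,None,fx=5,fy=5,interpolation=cv2.INTER_CUBIC))
c=bot.camera("top"); s=bot.camera("scene")
px=[(264.3,193.8),(397,185.5),(401.3,237.5),(266.8,246.3)]
P=[atz(c,p,0.055) for p in px]; print(np.array(P))
for i in range(4): print(np.linalg.norm(P[i]-P[(i+1)%4]), np.degrees(np.arctan2(*(P[i]-P[(i+1)%4])[[0,1]])))
for n,cc in (("top",c),("scene",s)):
  for t in ["rod75","stand"]:
    for r in bot.cut_out(t,n): 
        m=r["region"]; ys,xs=np.nonzero(m); 
        print(n,t,round(r["conf"],2),np.round(r["extent"]),xs.mean(),ys.mean(),m.sum(), cv2.minAreaRect(np.c_[xs,ys].astype(np.float32)))
  for t in ["seat","slide_face","hub","crank","handwheel","mark","pivot","dog","fork","slide"]:
    print(n,t,[(np.round(x["point"],1).tolist(),round(x["conf"],2)) for x in bot.spot_point(t,n)[:3]])
E
```

```text
[[ 0.337   0.     -0.9415]
 [ 0.9415 -0.      0.337 ]
 [-0.     -1.     -0.    ]]
[[ 0.6634  0.1311  0.055 ]
 [ 0.6945 -0.2289  0.055 ]
 [ 0.5511 -0.2396  0.055 ]
 [ 0.5199  0.1198  0.055 ]]
0.36133049109103954 -4.9262620929704415
0.14381460265547644 85.7248888526292
0.3607095945860618 175.04293619660538
0.14400279582550266 -94.52303560011055
top rod75 0.68 [339. 248. 368. 270.] 349.7014925373134 253.32537313432834 335 ((352.0, 253.0), (19.677396774291992, 31.304948806762695), 63.43495178222656)
top rod75 0.66 [189. 265. 218. 275.] 202.8578947368421 270.6578947368421 190 ((202.94595336914062, 270.6756896972656), (7.233555316925049, 28.934221267700195), 80.53767395019531)
top rod75 0.56 [144. 233. 166. 256.] 152.75935828877004 243.54010695187165 187 ((152.75999450683594, 243.3200225830078), (7.200000286102295, 28.0), 36.869895935058594)
top rod75 0.54 [178. 244. 222. 255.] 198.1013986013986 250.91608391608392 286 ((198.11264038085938, 250.97317504882812), (7.31920862197876, 46.83366775512695), 76.60750579833984)
top stand 0.69 [182. 234. 230. 305.] 206.1128048780488 272.92743902439025 1640 ((205.40415954589844, 272.3440856933594), (62.11796188354492, 37.787296295166016), 80.21759033203125)
top seat [([318.6, 212.8], 0.97), ([247.6, 181.3], 0.54), ([280.8, 211.0], 0.27)]
top slide_face [([326.4, 209.2], 0.59)]
top hub [([356.8, 262.6], 0.94)]
top crank [([342.4, 263.8], 0.66), ([318.8, 210.6], 0.43)]Traceback (most recent call last):
  File "<stdin>", line 15, in <module>
ValueError: it knows: bed, block, bottle, crank, dish, dog, driver, fork, hub, loupe, mark, pivot, puck, rod, seat, slide, slide_face, stand
```

View pics/s0s.png

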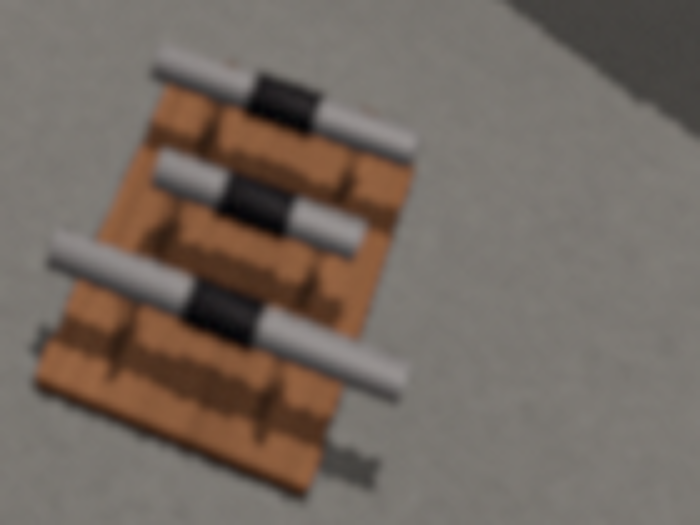

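```bash
cat > fit.py <<'E'
from h import *
from scipy.optimize import least_squares
np.set_printoptions(precision=4,suppress=True)
def detect(names,n=3):
    D={}
    C={}
    for k in range(n):
        for cam in("scene","top"):
            C[cam]=bot.camera(cam)
            for t in names:
                for r in bot.spot_point(t,cam)[:3]:
                    D.setdefault((t,cam),[]).append((*r["point"],r["conf"]))
    return C,D
E
python3 - <<'E'
from fit import *
C,D=detect(["seat","slide_face","hub","crank","mark","pivot","dog","fork","bed"],2)
for k,v in D.items(): print(k,np.round(v,2).tolist())
for t,ps,pt in [("rod75",(481,305.6),(203.2,270.9))]:
    print(t,tri(C["scene"],ps,C["top"],pt))
E
```

```text
('seat', 'scene') [[305.4, 254.3, 0.58], [268.3, 207.2, 0.35], [303.8, 251.9, 0.69]]
('slide_face', 'scene') [[293.4, 246.1, 0.59], [209.8, 204.7, 0.41], [487.7, 287.6, 0.32], [291.7, 247.1, 0.8]]
('hub', 'scene') [[312.1, 217.1, 0.82], [313.7, 218.9, 0.65]]
('crank', 'scene') [[262.4, 249.3, 0.65], [323.6, 216.4, 0.43], [342.0, 258.4, 0.18], [323.1, 216.3, 0.55], [187.3, 231.9, 0.36]]
('mark', 'scene') [[345.4, 261.3, 0.8], [343.2, 260.6, 0.69], [480.9, 319.8, 0.23]]
('pivot', 'scene') [[300.2, 289.2, 0.63], [408.3, 259.7, 0.51], [269.3, 208.0, 0.32], [330.6, 252.8, 0.56]]
('dog', 'scene') [[269.7, 206.1, 0.79], [312.5, 218.5, 0.58], [271.6, 208.6, 0.61]]
('fork', 'scene') [[270.3, 208.8, 0.78], [269.0, 205.1, 0.6]]
('bed', 'scene') [[299.5, 287.4, 0.74], [300.6, 287.3, 0.73]]
('seat', 'top') [[315.3, 211.4, 0.69], [318.2, 209.8, 0.6]]
('slide_face', 'top') [[328.4, 215.7, 0.87], [326.9, 211.2, 0.61], [202.4, 269.9, 0.29]]
('hub', 'top') [[356.1, 264.8, 0.61], [317.0, 210.1, 0.48], [208.4, 290.6, 0.3], [356.2, 260.9, 0.8], [318.5, 211.4, 0.69], [296.0, 207.4, 0.54]]
('crank', 'top') [[345.9, 265.2, 0.58], [343.4, 262.7, 0.42]]
('mark', 'top') [[282.6, 212.0, 0.72], [425.1, 277.8, 0.5], [326.1, 211.3, 0.66], [282.2, 210.5, 0.62]]
('pivot', 'top') [[299.3, 212.2, 0.94], [316.7, 210.4, 0.41], [427.1, 276.5, 0.17], [298.0, 208.3, 0.88], [201.3, 250.0, 0.55], [201.1, 272.4, 0.29]]
('dog', 'top') [[383.3, 238.7, 0.76], [296.6, 208.8, 0.68], [202.6, 269.7, 0.16], [380.8, 241.0, 0.74], [382.1, 240.6, 0.67], [206.7, 293.7, 0.33]]
('bed', 'top') [[328.1, 219.6, 0.94], [325.2, 218.1, 0.65], [361.1, 213.0, 0.16]]
('fork', 'top') [[382.9, 239.7, 0.73]]
rod75 (array([0.4512, 0.2886, 0.0459]), np.float64(0.0030721692700173423))
```

```bash
python3 - <<'E'
from fit import *
C={n:bot.camera(n) for n in("scene","top")}
S,T=C["scene"],C["top"]
print("crank",tri(S,(324.7,214.2),T,(342,262.5)))
print("hub",tri(S,(312.9,218),T,(356.5,262.5)))
print("bed z0",atz(T,(327,219),0),atz(S,(300.5,288),0))
print("seat",atz(T,(316,212.1),.11),atz(T,(317.5,211.5),.11),atz(S,(304.3,252.3),.11),tri(S,(304.3,252.3),T,(317,211.5)))
print("mark",tri(S,(344.3,260.6),T,(282.3,212)), "pivot",tri(S,(329.5,252.8),T,(298.8,210)))
print("face",tri(S,(292.7,246.5),T,(327.5,211)))
# bed corners scene: zoom pts
yaw=.086;c=np.array([.607,-.0543]);Rz=np.array([[np.cos(yaw),-np.sin(yaw)],[np.sin(yaw),np.cos(yaw)]])
def W(x,y,z): return np.r_[c+Rz@[x,y],z]
vis={}
for n,im in C.items():
    I=im["color"].copy(); k=4; x0,y0=(180,180) if n=="scene" else (240,170)
    I=cv2.resize(I[y0:y0+150,x0:x0+200],None,fx=k,fy=k,interpolation=cv2.INTER_CUBIC)
    def d(pts,col,closed=True):
        p=(proj(im,np.array(pts))-[x0,y0]+.5)*k
        cv2.polylines(I,[np.round(p).astype(int)],closed,col,1)
    for z in(0,.05): d([W(a,b,z) for a,b in((-.075,-.185),(.075,-.185),(.075,.185),(-.075,.185))],(0,255,0))
    d([W(0,-.185,.11),W(0,.185,.11)],(0,0,255),False)
    cr,_=tri(S,(324.7,214.2),T,(342,262.5))
    for q in(-.018,.018): pass
    ax=np.r_[Rz@[1,0],0]; d([cr-.018*ax,cr+.018*ax],(255,0,255),False)
    ay=np.r_[Rz@[0,1],0]
    hub=cr-.036*np.sin(.9)*ay-[0,0,.036*np.cos(.9)]
    print(hub)
    d([hub+.021*ax+.045*(np.sin(t)*ay+np.cos(t)*np.array([0,0,1])) for t in np.linspace(0,6.28,40)],(255,255,0))
    cv2.imwrite(f"pics/ov_{n}1.png",I)
E
```

```text
crank (array([ 0.4749, -0.0777,  0.0899]), np.float64(0.0035145769678394693))
hub (array([ 0.4775, -0.1156,  0.0619]), np.float64(0.008986766162271847))
bed z0 [ 0.6087 -0.0414  0.    ] [ 0.6083 -0.0264  0.    ]
seat [ 0.6039 -0.009   0.11  ] [ 0.6056 -0.0129  0.11  ] [ 0.606  -0.0098  0.11  ] (array([ 0.6054, -0.0112,  0.1088]), np.float64(0.0010911128852715563))
mark (array([0.5957, 0.0786, 0.1361]), np.float64(0.0033626366815951883)) pivot (array([0.5991, 0.0404, 0.1353]), np.float64(0.012608881748736832))
face (array([ 0.6078, -0.039 ,  0.109 ]), np.float64(0.0004104628025834957))
[ 0.4773 -0.1058  0.0675]
[ 0.4773 -0.1058  0.0675]
```

View pics/ov_scene1.png

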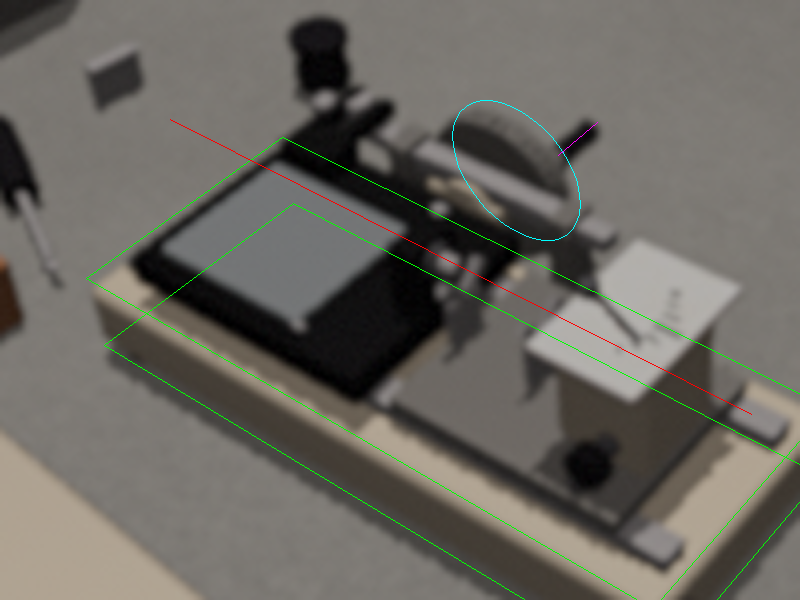

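View pics/ov_top1.png

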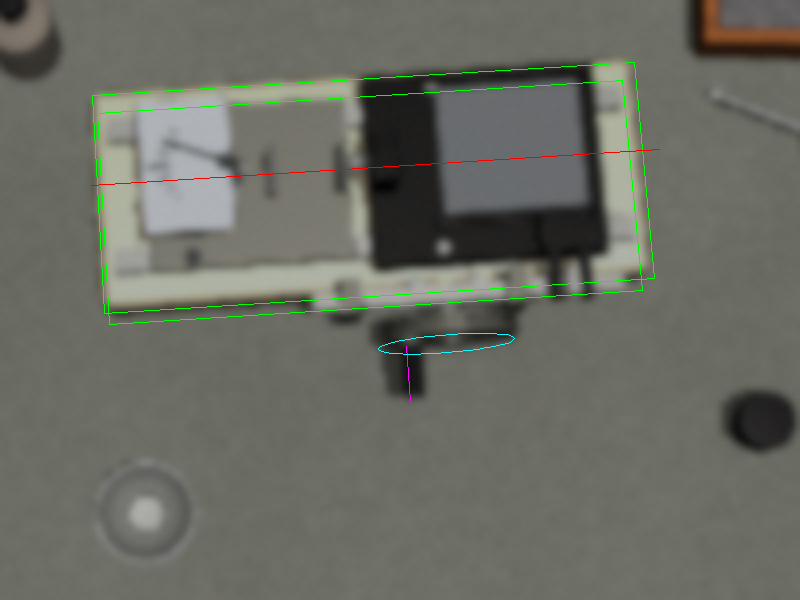

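```bash
python3 -m inch '0 -8.2 0 0 0 0 0.65; 0 -8.2 0 0 0 0 0.65; 0 -8.2 0 0 0 0 0.65; 0 0 0 -50 0 -22 0.65; 0 0 0 -50 0 -22 0.65; 0 0 0 -50 0 -22 0.65; 0 0 0 -50 0 -22 0.65; 0 0 0 -50 0 -22 0.65'
python3 - <<'E'
from fit import *
o=bot.get_obs(); print(R.from_quat(o["tool_rot"]).as_matrix(),o["eef_pos"],o["clock"],o["ft_force"],o["grip_width"])
E
```

```text
clock: 5.5
eef_pos: [0.3001, 0.2296, 0.2315]
tool_rot: [0.478, 0.521, -0.521, -0.478]
ft_force: [-0.1, 0.7, -0.1]
grip_width: 0.0301
[[-0.086   0.0009 -0.9963]
 [ 0.9963  0.0006 -0.086 ]
 [ 0.0005 -1.     -0.001 ]] [0.3001 0.2296 0.2315] 5.5 [-0.1149  0.6624 -0.0633] 0.030108937231104884
```

```bash
python3 -m inch '0 0 0 -53.5 0 -24.5 0.65; 0 0 0 -53.5 0 -24.5 0.65; 0 0 0 -53.5 0 -24.5 0.65; 0 0 0 -53.5 0 -24.5 0.65; 0 0 0 -53.5 0 -24.5 0.65; 0 0 0 -53.5 6 -24.5 0.65; 0 0 0 0 40 0 0.65; 0 0 0 0 20 0 0.65;0 0 0 0 0 0 0.65'
python3 - <<'E'
from fit import *
o=bot.get_obs();print(o["ft_force"])
yaw=.086; tcp=o["eef_pos"]
ay=np.array([-np.sin(yaw),np.cos(yaw),0]);ax=np.array([np.cos(yaw),np.sin(yaw),0])
for n in("scene","top"):
    im=bot.camera(n); x0,y0=(250,140) if n=="scene" else (280,190)
    I=cv2.resize(im["color"][y0:y0+120,x0:x0+150],None,fx=5,fy=5,interpolation=cv2.INTER_CUBIC)
    for q,col in((tcp,(0,0,255)),(tcp+.015*ay,(0,255,0)),(tcp-.015*ay,(0,255,0)),(np.array([.4749,-.0777,.0899]),(255,0,255))):
        p=(proj(im,q)[0]-[x0,y0]+.5)*5; cv2.circle(I,tuple(np.round(p).astype(int)),4,col,1)
    cv2.imwrite(f"pics/{n}2.png",I)
E
```

```text
clock: 6.62
eef_pos: [0.4719, -0.0763, 0.1637]
tool_rot: [-0.477, -0.52, 0.522, 0.48]
ft_force: [0.0, -0.8, 0.3]
grip_width: 0.03
[ 0.0092 -0.8445  0.2658]
```

View pics/scene2.png

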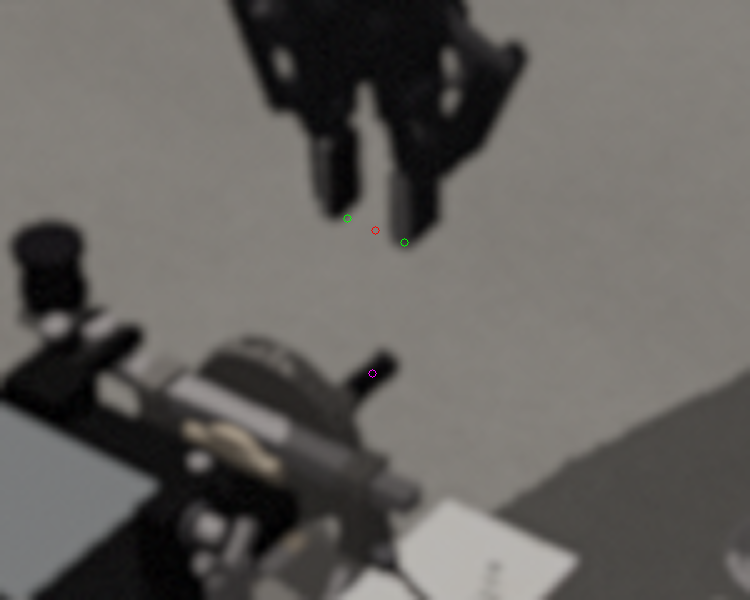

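View pics/top2.png

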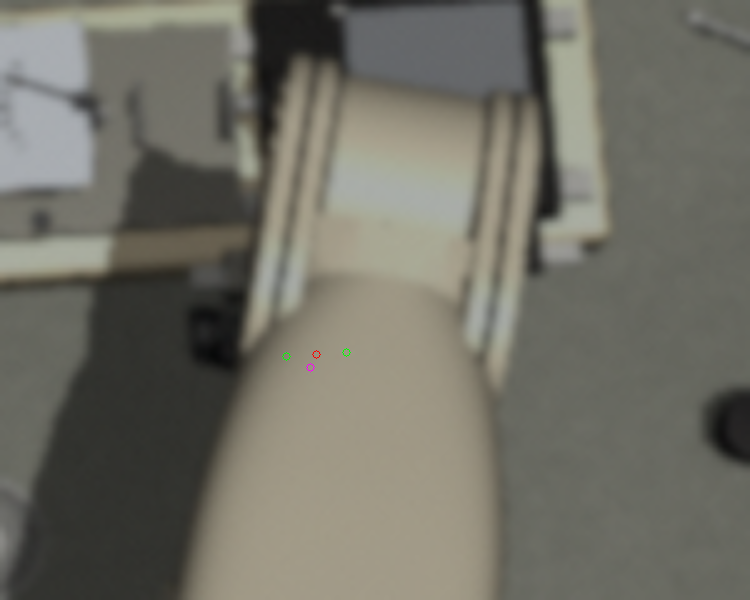

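```bash
python3 -m inch '0 0 0 0 40 0 0.65; 0 0 0 0 30 0 0.65; 0 0 0 0 16 0 0.65; 0 0 0 0 0 0 0.65'
python3 - <<'E'
from fit import *
o=bot.get_obs();print(o["ft_force"])
for n in("scene",):
    im=bot.camera(n); x0,y0=(250,140) if n=="scene" else (280,190)
    I=cv2.resize(im["color"][y0:y0+120,x0:x0+150],None,fx=5,fy=5,interpolation=cv2.INTER_CUBIC)
    cv2.imwrite(f"pics/{n}3.png",I)
E
```

```text
clock: 7.22
eef_pos: [0.4734, -0.0759, 0.0795]
tool_rot: [-0.478, -0.521, 0.521, 0.478]
ft_force: [-0.2, -0.2, 0.5]
grip_width: 0.0299
[-0.1673 -0.1504  0.4963]
```

View pics/scene3.png

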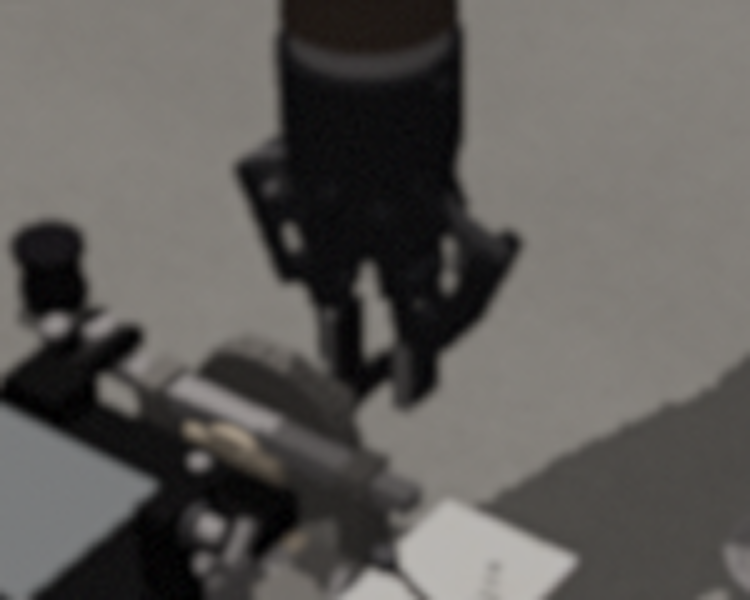

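```bash
python3 -m inch '0 0 0 -3 0 0 0.74; 0 0 0 -4 -1 0 0.74; 0 0 0 -5 -4 0 0.74; 0 0 0 -5 -3.5 0 0.74; 0 0 0 -5 -2.4 0 0.74; 0 0 0 -5 -1.5 0 0.74; 0 0 0 -5 -0.8 0 0.74;0 0 0 0 0 0 0.74'; python3 -m inch '0 0 0 -5 0 0 0.74; 0 0 0 -5 0.6 0 0.74'
python3 - <<'E'
from fit import *
o=bot.get_obs();print(o["ft_force"])
for n in("scene",):
    im=bot.camera(n); x0,y0=(230,160) if n=="scene" else (280,190)
    I=cv2.resize(im["color"][y0:y0+120,x0:x0+150],None,fx=5,fy=5,interpolation=cv2.INTER_CUBIC)
    cv2.imwrite(f"pics/{n}4.png",I)
E
```

```text
clock: 8.28
eef_pos: [0.4767, -0.1056, 0.0931]
tool_rot: [0.477, 0.523, -0.519, -0.479]
ft_force: [1.5, 8.9, 1.1]
grip_width: 0.0221
clock: 8.52
eef_pos: [0.4775, -0.1151, 0.0924]
tool_rot: [0.476, 0.524, -0.519, -0.479]
ft_force: [1.3, 10.0, 0.7]
grip_width: 0.0222
[ 1.3331 10.0312  0.7121]
```

View pics/scene4.png

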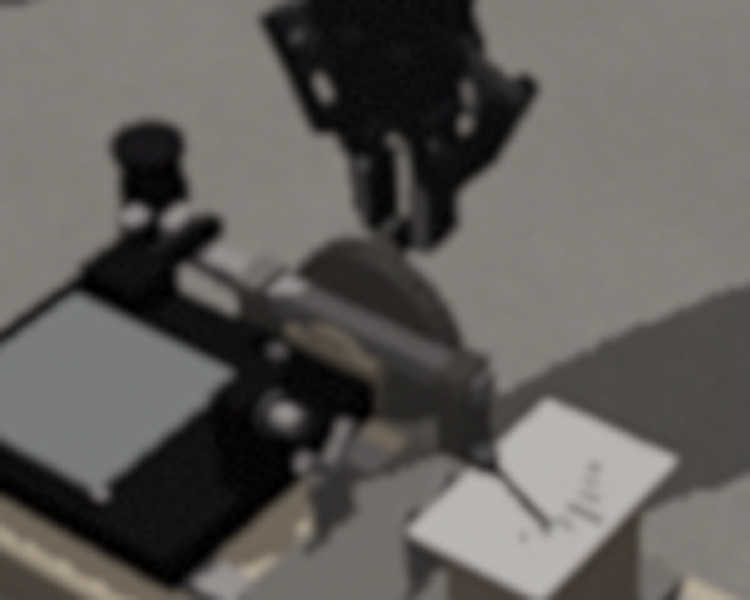

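```bash
python3 -m inch '0 0 0 -5 1.2 0 0.74; 0 0 0 -5 2 0 0.74; 0 0 0 -5 2.6 0 0.74; 0 0 0 -5 4 0 0.74; 0 0 0 -3 3 0 0.74; 0 0 0 0 0 0 0.74'
python3 - <<'E'
from fit import *
o=bot.get_obs();print(o["ft_force"])
for n in("scene","top"):
    im=bot.camera(n); x0,y0=(230,160) if n=="scene" else (260,170)
    I=cv2.resize(im["color"][y0:y0+120,x0:x0+150],None,fx=5,fy=5,interpolation=cv2.INTER_CUBIC)
    cv2.imwrite(f"pics/{n}5.png",I)
E
```

```text
clock: 9.32
eef_pos: [0.4796, -0.1376, 0.0792]
tool_rot: [0.476, 0.524, -0.519, -0.479]
ft_force: [2.1, 11.6, -0.1]
grip_width: 0.0225
[ 2.1381 11.5705 -0.1075]
```

View pics/scene5.png

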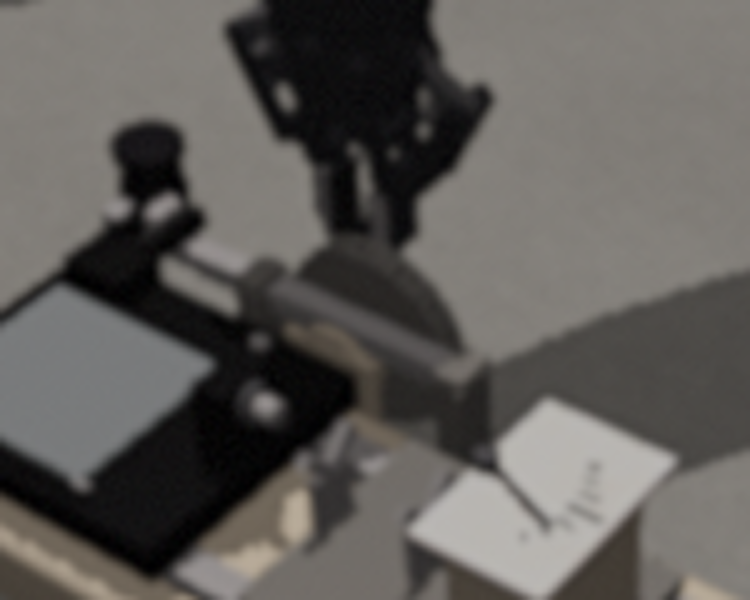

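View pics/top5.png

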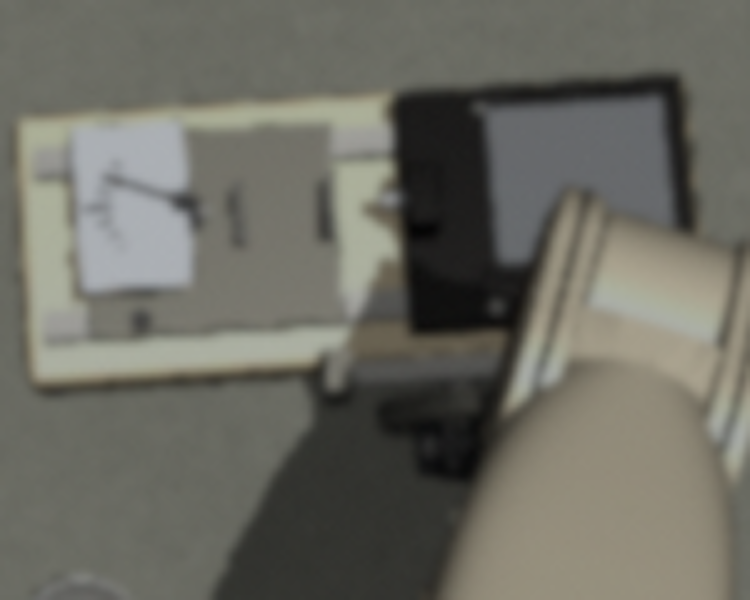

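```bash
python3 -m inch '0 0 0 3 0 0 0.74; 0 0 0 0 -30 0 0.74; 0 0 0 0 -50 0 0.74; 0 0 0 0 -40 0 0.4'
python3 - <<'E'
from fit import *
C={n:bot.camera(n) for n in("scene","top")}
T,S=C["top"],C["scene"]
for (a,b) in (((189.5,274),(217.5,268.75)),((175.5,255.8),(222.3,247)),((190,294.8),(227,288))):
    A=atz(T,a,.048);B=atz(T,b,.048); d=A-B; print(A,B,(A+B)/2,np.linalg.norm(d),np.degrees(np.arctan2(-d[0],d[1])))
for (a,b) in (((430+155/5,265+165/5),(430+365/5,265+240/5)),):
    A=atz(S,a,.048);B=atz(S,b,.048); d=A-B; print(A,B,(A+B)/2,np.linalg.norm(d),np.degrees(np.arctan2(-d[0],d[1])))
    print(tri(S,a,T,(189.5,274)),tri(S,b,T,(217.5,268.75)),tri(S,b,T,(189.5,274)),tri(S,a,T,(217.5,268.75)))
print(tri(S,(481,305.6),T,(203.2,270.9)),atz(T,(203.2,270.9),.052),atz(S,(481,305.6),.05))
for n in C:
    im=C[n];x0,y0=(430,265) if n=="scene" else (150,220)
    cv2.imwrite(f"pics/{n}6.png",cv2.resize(im["color"][y0:y0+110,x0:x0+140],None,fx=5.5,fy=5.5,interpolation=cv2.INTER_CUBIC))
E
```

```text
clock: 9.93
eef_pos: [0.4788, -0.1387, 0.2014]
tool_rot: [-0.479, -0.521, 0.521, 0.478]
ft_force: [0.3, -0.4, 0.5]
grip_width: 0.0393
[0.4426 0.3225 0.048 ] [0.458  0.2492 0.048 ] [0.4503 0.2858 0.048 ] 0.07498562035791916 11.879810720520348
[0.4904 0.3623 0.048 ] [0.5167 0.2391 0.048 ] [0.5036 0.3007 0.048 ] 0.1260468848124684 12.004320762353341
[0.3876 0.3182 0.048 ] [0.4074 0.2217 0.048 ] [0.3975 0.27   0.048 ] 0.09848551035098677 11.577842637466343
[0.4596 0.2535 0.048 ] [0.4424 0.3286 0.048 ] [0.451 0.291 0.048] 0.07704993102563722 -167.10826914762964
(array([0.4556, 0.2876, 0.0653]), np.float64(0.06866817101886326)) (array([0.4476, 0.2895, 0.0357]), np.float64(0.07980223622605624)) (array([0.4418, 0.3257, 0.0459]), np.float64(0.005642424724410925)) (array([0.4577, 0.2511, 0.045 ]), np.float64(0.003261368036851894))
(array([0.4512, 0.2886, 0.0459]), np.float64(0.0030721692700173423)) [0.4511 0.286  0.052 ] [0.4541 0.2909 0.05  ]
```

View pics/top6.png

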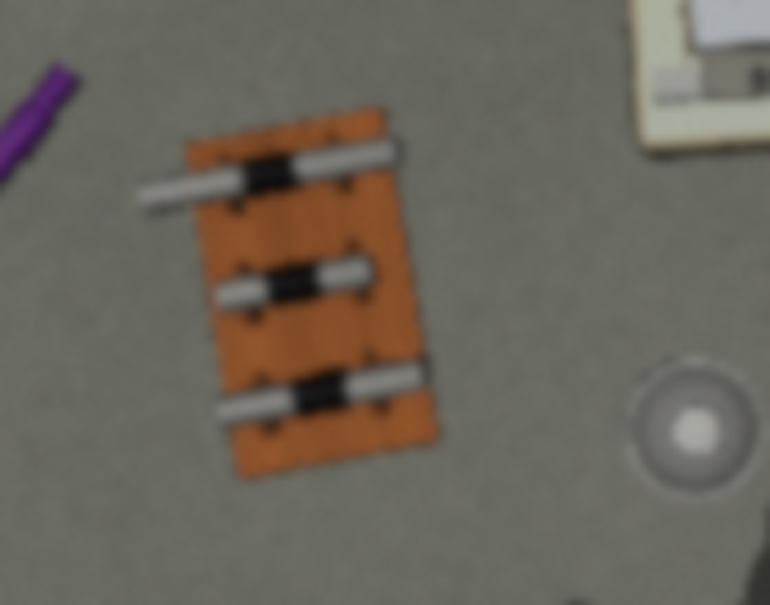

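View pics/scene6.png

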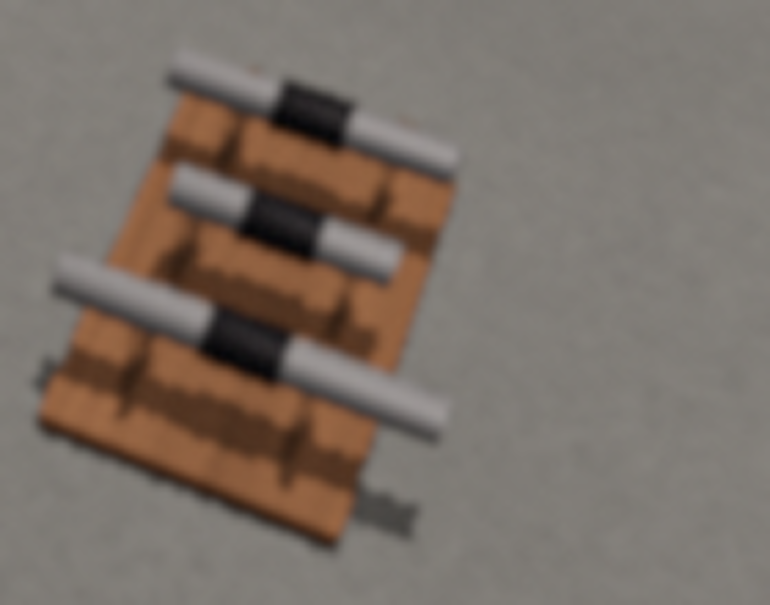

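```bash
python3 -m inch '0 0 0 53.5 0 -1.1 0.53; 0 0 0 53.5 0 -1.1 0.53; 0 0 0 53.5 0 -1.1 0.53; 0 0 0 53.5 0 -1.1 0.53; 0 0 0 53.5 0 -1.1 0.53; 0 0 0 53.5 0 -1.1 0.53; 0 0 0 53.5 0 -1.1 0.53; 0 0 0 53.5 0 -1.1 0.53' ; python3 -m inch '0 10.4 0 0 0 0 0.53; 0 10.4 0 0 0 0 0.53; 0 10.4 0 0 0 0 0.53; 0 10.4 0 0 0 0 0.53; 0 10.4 0 0 0 0 0.53; 0 10.4 0 0 0 0 0.53; 0 10.4 0 0 0 0 0.53; 0 10.2 0 0 0 0 0.53; 0 0 0 0 0 0 0.53'
python3 - <<'E'
from fit import *
o=bot.get_obs();M=R.from_quat(o["tool_rot"]).as_matrix();print(M,o["joint_pos"])
print("to go tool mm",1000*M.T@(np.array([.451,.288,.028])-o["eef_pos"]), "heading",np.degrees(np.arctan2(M[1,0],M[0,0])))
E
```

```text
clock: 11.02
eef_pos: [0.4507, 0.2903, 0.1988]
tool_rot: [-0.479, -0.521, 0.521, 0.478]
ft_force: [0.7, 0.1, -0.1]
grip_width: 0.0401
clock: 12.15
eef_pos: [0.4509, 0.2886, 0.1987]
tool_rot: [0.704, 0.074, -0.074, -0.703]
ft_force: [-0.2, -0.1, 1.0]
grip_width: 0.0401
[[ 0.9782 -0.0004 -0.2078]
 [ 0.2078 -0.0009  0.9782]
 [-0.0005 -1.     -0.0008]] [ 0.5697  0.3268  0.0367  1.2815 -0.0005  1.9311]
to go tool mm [  0.0522 170.7197  -0.5069] heading 11.99471159231336
```

```bash
python3 -m inch '0 0 0 0 50 -0.5 0.53; 0 0 0 0 40 0 0.53; 0 0 0 0 10 0 0.53'
python3 - <<'E'
from fit import *
o=bot.get_obs();tcp=o["eef_pos"];M=R.from_quat(o["tool_rot"]).as_matrix()
C={n:bot.camera(n) for n in("scene","top")}
for n in C:
    im=C[n];x0,y0=(430,240) if n=="scene" else (150,220)
    I=cv2.resize(im["color"][y0:y0+110,x0:x0+140],None,fx=5.5,fy=5.5,interpolation=cv2.INTER_CUBIC)
    for q,col in((tcp,(0,0,255)),(tcp+.02*M[:,0],(0,255,0)),(tcp-.02*M[:,0],(0,255,0))):
        p=(proj(im,q)[0]-[x0,y0]+.5)*5.5; cv2.circle(I,tuple(np.round(p).astype(int)),4,col,1)
    cv2.imwrite(f"pics/{n}7.png",I)
E
```

```text
clock: 12.52
eef_pos: [0.449, 0.2871, 0.0963]
tool_rot: [0.704, 0.072, -0.076, -0.702]
ft_force: [0.2, 0.5, 0.7]
grip_width: 0.04
```

View pics/scene7.png

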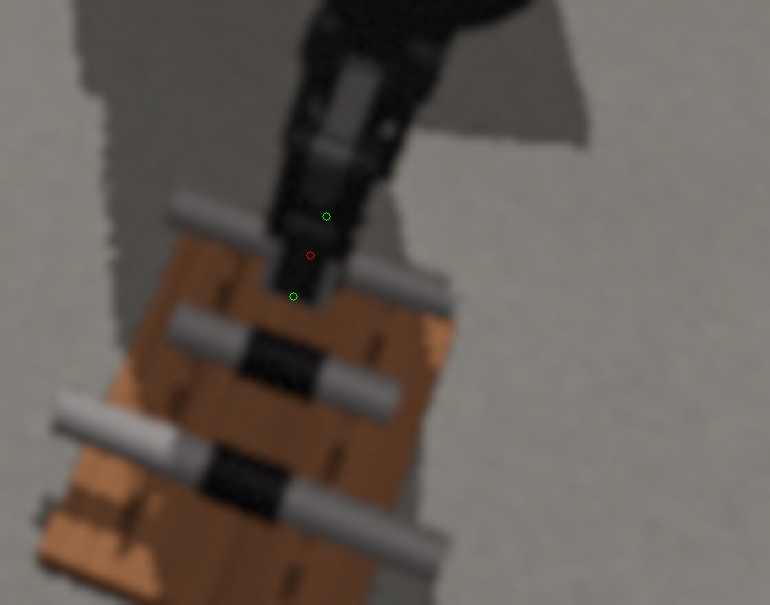

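View pics/top7.png

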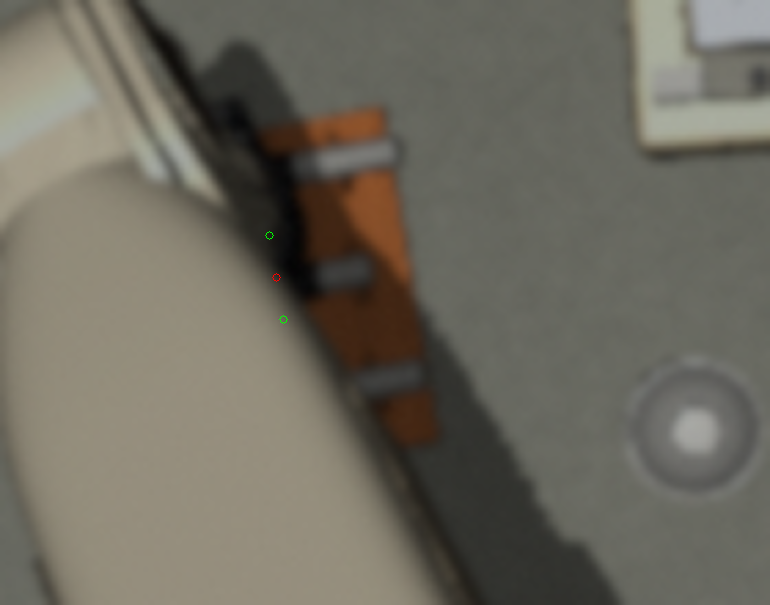

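```bash
python3 -m inch '0 0 0 1 30 0 0.53; 0 0 0 0 25 0 0.53; 0 0 0 0 13 0 0.53; 0 0 0 0 0 0 0.53'
python3 - <<'E'
from fit import *
o=bot.get_obs();M=R.from_quat(o["tool_rot"]).as_matrix();print(o["ft_force"])
print("to go tool mm",1000*M.T@(np.array([.451,.2875,.028])-o["eef_pos"]))
im=bot.camera("scene");x0,y0=(430,240)
cv2.imwrite("pics/scene8.png",cv2.resize(im["color"][y0:y0+110,x0:x0+140],None,fx=5.5,fy=5.5,interpolation=cv2.INTER_CUBIC))
E
```

```text
clock: 13.12
eef_pos: [0.4523, 0.2891, 0.0315]
tool_rot: [-0.703, -0.073, 0.073, 0.703]
ft_force: [0.6, 0.0, 0.0]
grip_width: 0.04
[0.588  0.0104 0.0239]
to go tool mm [-1.5691  3.5231 -1.2634]
```

View pics/scene8.png

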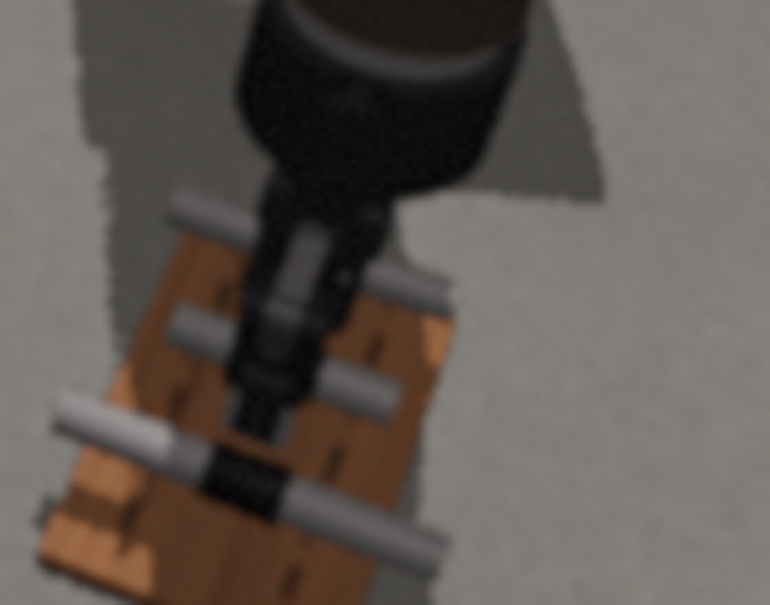

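```bash
python3 -m inch '0 0 0 -1 3.5 -1 0.53; 0 0 0 0 0 0 0.53; 0 0 0 0 0 0 1; 0 0 0 0 0 0 1; 0 0 0 0 0 0 1; 0 0 0 0 0 0 1'; python3 -m inch '0 0 0 0 0 0 1; 0 0 0 0 -5 0 1; 0 0 0 0 -25 0 1; 0 0 0 0 -50 0 1; 0 0 0 0 -50 0 1; 0 0 0 0 -42 0 1; 0 0 0 0 0 0 1'
python3 - <<'E'
from fit import *
o=bot.get_obs();M=R.from_quat(o["tool_rot"]).as_matrix()
print(M,"to above seat (bed y-6)",1000*M.T@(np.array([.6059,-.0175,.2])-o["eef_pos"]))
C={n:bot.camera(n) for n in("scene","top")}
for n in C:
    im=C[n];x0,y0=(430,190) if n=="scene" else (150,200)
    cv2.imwrite(f"pics/{n}9.png",cv2.resize(im["color"][y0:y0+150,x0:x0+150],None,fx=4,fy=4,interpolation=cv2.INTER_CUBIC))
E
```

```text
clock: 13.92
eef_pos: [0.4522, 0.2881, 0.0283]
tool_rot: [-0.703, -0.074, 0.073, 0.704]
ft_force: [2.2, 0.6, 3.6]
grip_width: 0.0181
clock: 14.8
eef_pos: [0.452, 0.2887, 0.2028]
tool_rot: [-0.702, -0.075, 0.072, 0.704]
ft_force: [0.5, 0.9, -1.6]
grip_width: 0.018
[[ 0.9785  0.0039 -0.2064]
 [ 0.2064  0.0032  0.9785]
 [ 0.0045 -1.      0.0023]] to above seat (bed y-6) [  87.3702    2.4251 -331.3314]
```

View pics/scene9.png

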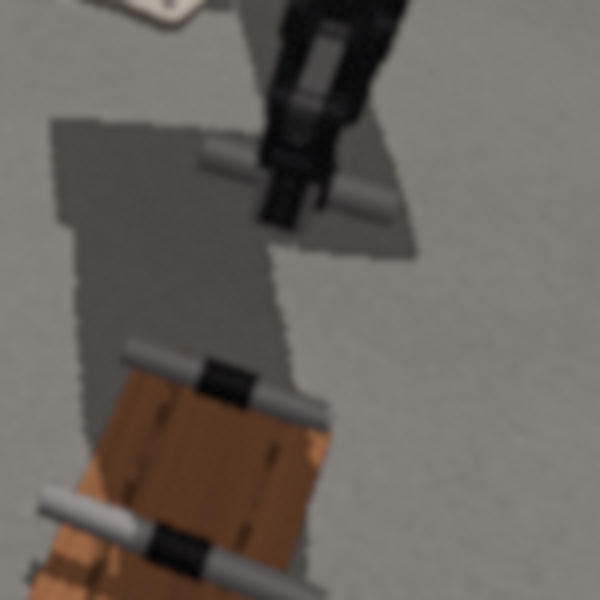

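```bash
python3 -m inch '0 7 0 0 0 0 1; 0 0 0 18 0 -45 1; 0 0 0 18 0 -45 1; 0 0 0 18 0 -45 1; 0 0 0 18 0 -45 1; 0 0 0 18 0 -45 1; 0 0 0 18 0 -45 1; 0 0 0 18 0 -45 1; 0 0 0 0 30 0 1; 0 0 0 0 10 0 1; 0 0 0 0 0 0 1; 0 0 0 0 0 0 1'
cat > look.py <<'E'
import sys
from fit import *
k=sys.argv[1]
o=bot.get_obs();tcp=o["eef_pos"];M=R.from_quat(o["tool_rot"]).as_matrix();print("head",np.degrees(np.arctan2(M[1,0],M[0,0])),tcp,o["ft_force"],o["clock"])
rod=tcp-.0167*M[:,1]
C={n:bot.camera(n) for n in("scene","top")}
for n in C:
    im=C[n];x0,y0=(240,190) if n=="scene" else (240,160)
    I=cv2.resize(im["color"][y0:y0+110,x0:x0+140],None,fx=5.5,fy=5.5,interpolation=cv2.INTER_CUBIC)
    if len(sys.argv)>2:
      for q,col in((rod+.0375*M[:,2],(0,255,0)),(rod-.0375*M[:,2],(0,255,0)),(rod,(0,0,255))):
        p=(proj(im,q)[0]-[x0,y0]+.5)*5.5; cv2.circle(I,tuple(np.round(p).astype(int)),4,col,1)
    cv2.imwrite(f"pics/{n}{k}.png",I)
E
python3 look.py 10 r
```

```text
clock: 16.4
eef_pos: [0.6037, -0.0146, 0.1601]
tool_rot: [-0.706, -0.031, 0.031, 0.706]
ft_force: [0.4, 1.3, -0.7]
grip_width: 0.0179
head 4.972936840024285 [ 0.6037 -0.0146  0.1601] [ 0.3672  1.3046 -0.7432] 16.4
```

View pics/scene10.png

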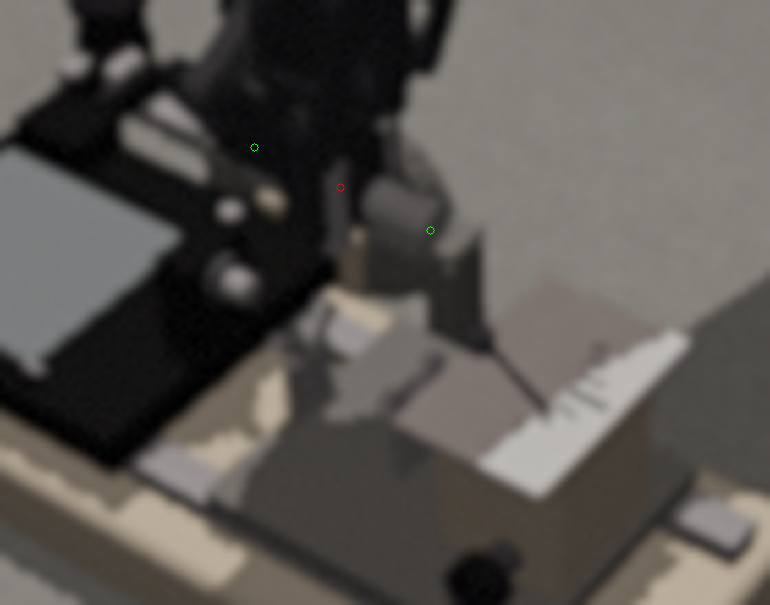

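View pics/top10.png

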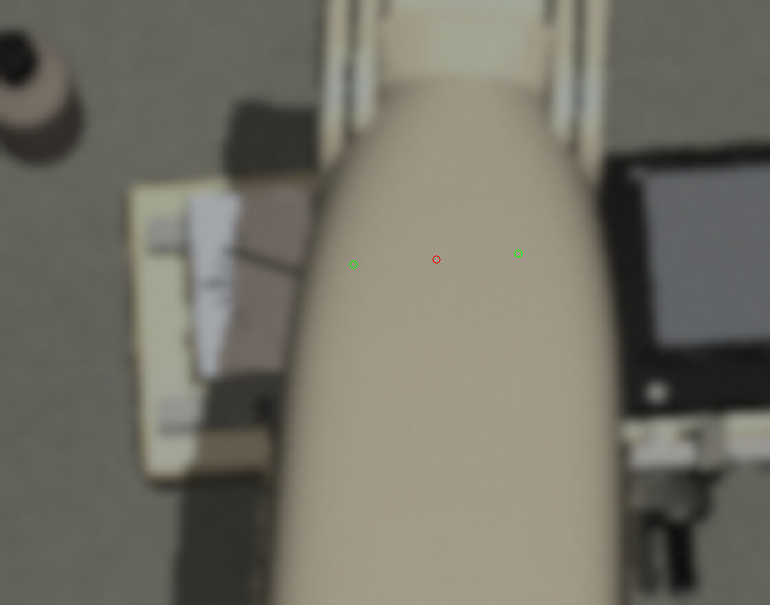

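```bash
cat > lk2.py <<'E'
import sys
from fit import *
k,x0,y0,w,h,f=sys.argv[1],*map(int,sys.argv[2:7])
o=bot.get_obs();tcp=o["eef_pos"];M=R.from_quat(o["tool_rot"]).as_matrix();print(tcp,o["ft_force"],o["clock"])
rod=tcp-.0167*M[:,1]
im=bot.camera("scene")
I=cv2.resize(im["color"][y0:y0+h,x0:x0+w],None,fx=f,fy=f,interpolation=cv2.INTER_CUBIC)
I=cv2.convertScaleAbs(I,alpha=1.8,beta=10)
def d(pts,col):
    p=(proj(im,np.array(pts))-[x0,y0]+.5)*f; cv2.polylines(I,[np.round(p).astype(int)],False,col,1)
for s in(-.0375,.0375): d([rod+s*M[:,2]+.008*(np.cos(t)*M[:,0]+np.sin(t)*M[:,1]) for t in np.linspace(0,6.3,30)],(0,255,0))
d([rod-.0375*M[:,2],rod+.0375*M[:,2]],(0,255,0))
for sx in(.009,.0185): d([tcp+sx*M[:,0]+a*M[:,2]+b*M[:,1] for a,b in((-.011,-.04),(-.011,0),(.011,0),(.011,-.04))],(0,0,255))
cv2.imwrite(f"pics/{k}.png",I)
E
python3 lk2.py s11 270 190 80 60 10
```

```text
[ 0.6041 -0.0147  0.1608] [-0.3636 -0.1383 -0.8127] 16.5
```

View pics/s11.png

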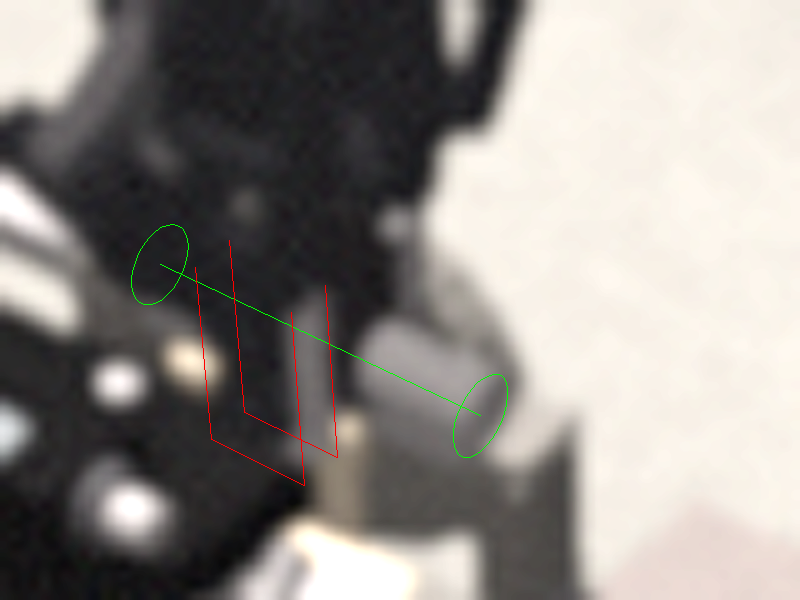

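```bash
cat > ov.py <<'E'
from fit import *
import sys
seat=np.array([float(sys.argv[1]),float(sys.argv[2]),.11]);yaw=.0865
ax=np.array([np.cos(yaw),np.sin(yaw),0]);ay=np.array([-np.sin(yaw),np.cos(yaw),0]);az=np.array([0,0,1.])
for n,x0,y0,w,h,f in(("scene",275,230,80,60,10),("top",275,185,80,60,10)):
    im=bot.camera(n);J=cv2.imread(f"pics/{n}0.png")
    I=cv2.convertScaleAbs(cv2.resize(J[y0:y0+h,x0:x0+w],None,fx=f,fy=f,interpolation=cv2.INTER_CUBIC),alpha=1.6)
    def d(pts,col):
        p=(proj(im,np.array(pts))-[x0,y0]+.5)*f; cv2.polylines(I,[np.round(p).astype(int)],False,col,1)
    for s in(-.024,.024):
        d([seat+s*ay+a*ax+b*az for a,b in((-.012,.005),(0,-.01),(.012,.005),(.012,-.04),(-.012,-.04),(-.012,.005))],(0,255,0))
    d([seat-.06*ay,seat+.06*ay],(0,0,255))
    for r in(-.028,.043): d([seat+r*ay+.005*(np.cos(t)*ax+np.sin(t)*az) for t in np.linspace(0,6.3,20)],(255,0,255))
    cv2.imwrite(f"pics/ovs_{n}.png",I)
E
python3 ov.py .6045 -.0112
```

```text
(no output)
```

View pics/ovs_scene.png

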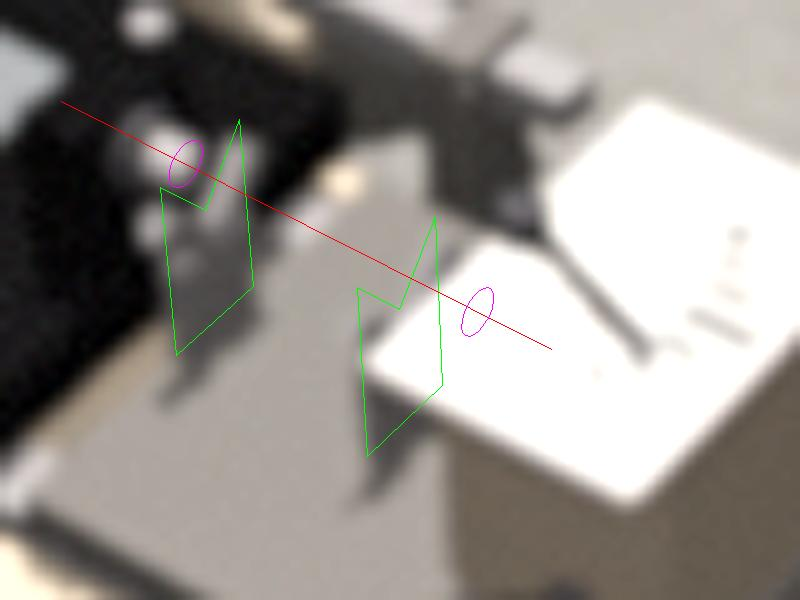

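View pics/ovs_top.png

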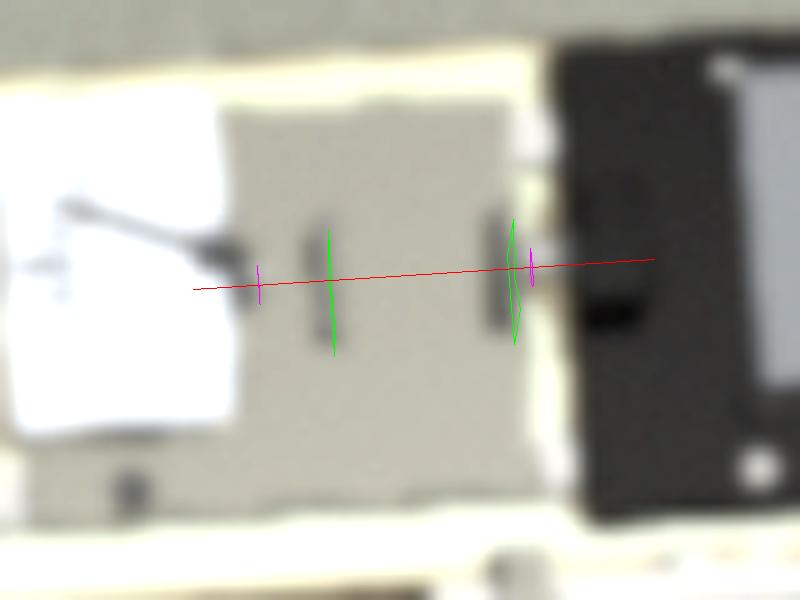

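```bash
python3 ov.py .6047 -.0076
```

```text
(no output)
```

View pics/ovs_scene.png

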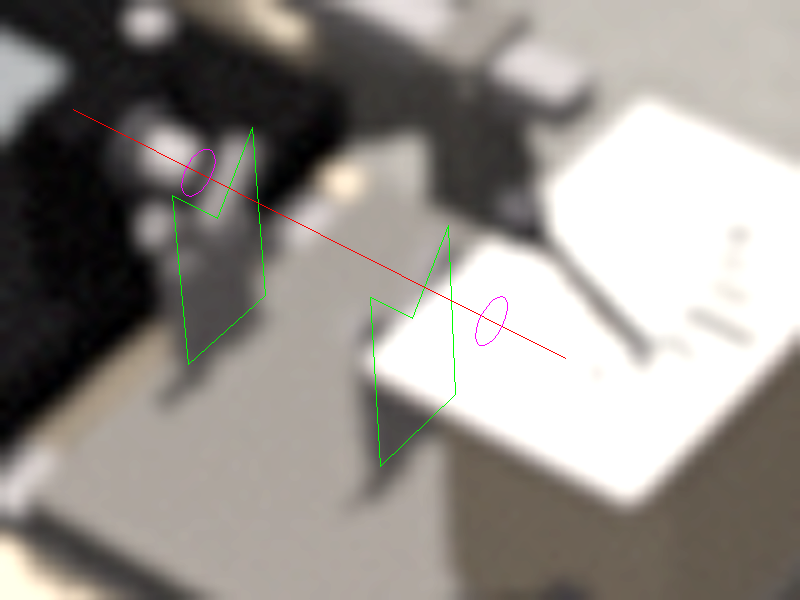

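View pics/ovs_top.png

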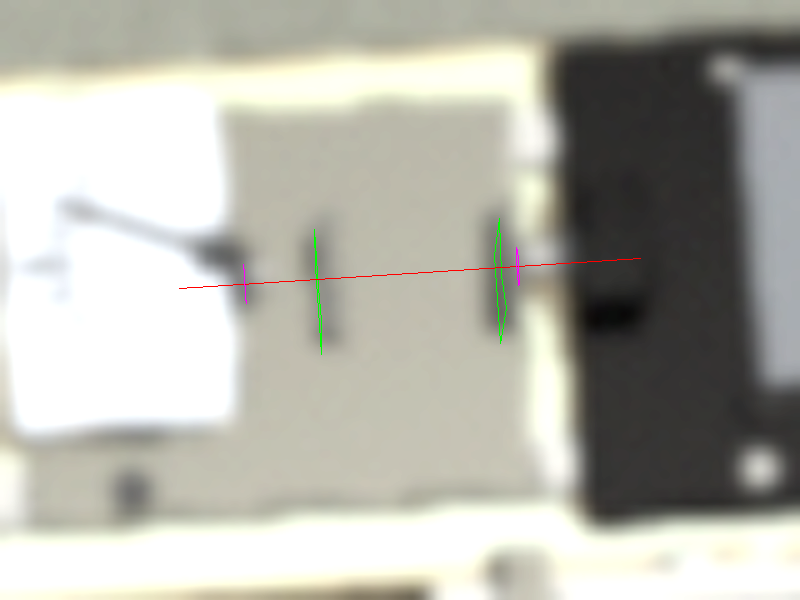

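```bash
python3 -m inch '0 0 0 1.5 0 2 1; 0 0 0 0 25 0 1; 0 0 0 0 20 0 1; 0 0 0 0 8 0 1; 0 0 0 0 0 0 1;0 0 0 0 0 0 1'; python3 lk2.py s12 270 200 80 60 10; python3 -m inch '0 0 0 0 4 0 1; 0 0 0 0 3 0 1; 0 0 0 0 0 0 1'
```

```text
clock: 17.5
eef_pos: [0.6057, -0.0132, 0.1076]
tool_rot: [0.707, 0.031, -0.03, -0.706]
ft_force: [-0.4, 0.6, -0.4]
grip_width: 0.0179
[ 0.6057 -0.0132  0.1076] [-0.4117  0.6236 -0.4206] 17.5
clock: 17.92
eef_pos: [0.6046, -0.0132, 0.0992]
tool_rot: [-0.706, -0.03, 0.031, 0.706]
ft_force: [0.2, 0.3, -0.9]
grip_width: 0.018
```

View pics/s12.png

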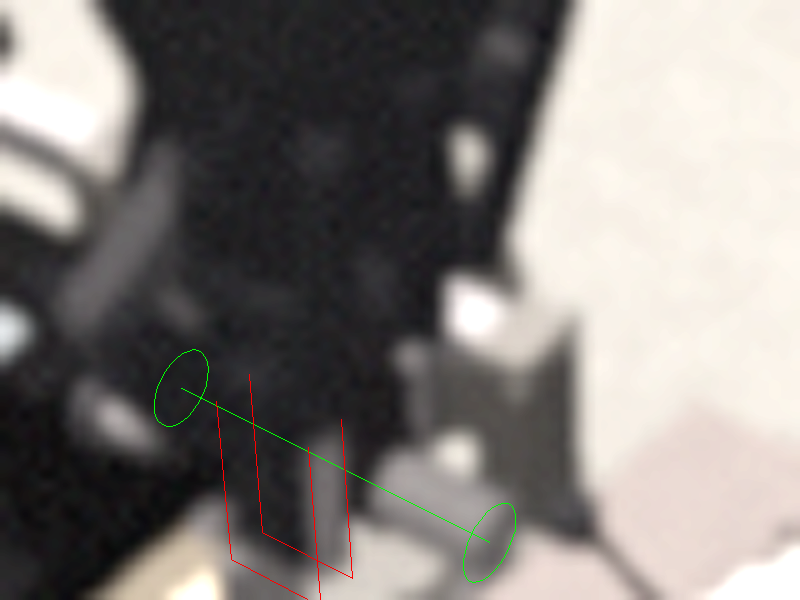

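```bash
python3 -m inch '0 0 0 0.5 2 0 1; 0 0 0 0 2 0 1; 0 0 0 0 0 0 1'; python3 -m inch '0 0 0 0 1 0 1; 0 0 0 0 0 0 1'; python3 -m inch '0 0 0 0 1 0 1; 0 0 0 0 0 0 1'
```

```text
clock: 18.3
eef_pos: [0.6058, -0.0132, 0.0957]
tool_rot: [0.706, 0.03, -0.03, -0.706]
ft_force: [1.1, 0.3, -1.2]
grip_width: 0.0184
clock: 18.55
eef_pos: [0.6062, -0.0131, 0.0952]
tool_rot: [0.706, 0.031, -0.03, -0.706]
ft_force: [1.6, 0.2, 1.1]
grip_width: 0.0182
clock: 18.8
eef_pos: [0.6067, -0.0132, 0.0946]
tool_rot: [0.706, 0.031, -0.029, -0.706]
ft_force: [2.9, -0.4, 4.7]
grip_width: 0.0184
```

```bash
python3 -m inch '0 0 0 1 0 0 1; 0 0 0 0 0 0 1'; python3 -m inch '0 0 0 0.5 1 0 1; 0 0 0 0 0 0 1'
```

```text
clock: 19.05
eef_pos: [0.6071, -0.0131, 0.0941]
tool_rot: [0.706, 0.031, -0.03, -0.706]
ft_force: [2.0, 0.2, 5.4]
grip_width: 0.0185
clock: 19.3
eef_pos: [0.608, -0.0131, 0.0933]
tool_rot: [0.706, 0.031, -0.029, -0.706]
ft_force: [2.6, 0.6, 5.1]
grip_width: 0.018
```

```bash
python3 -m inch '0 0 0 1 0 0 1; 0 0 0 0 0 0 1'; python3 -m inch '0 0 0 0 1 0 1; 0 0 0 0 0 0 1'
```

```text
clock: 19.55
eef_pos: [0.608, -0.013, 0.0932]
tool_rot: [0.707, 0.03, -0.03, -0.706]
ft_force: [0.8, -0.0, 7.4]
grip_width: 0.0181
clock: 19.8
eef_pos: [0.6081, -0.013, 0.0931]
tool_rot: [0.707, 0.031, -0.03, -0.706]
ft_force: [0.5, 0.2, 10.8]
grip_width: 0.0184
```

```bash
python3 -m inch '0 0 0 0 -1 0 1; 0 0 0 0 0 0 0.6; 0 0 0 0 0 0 0.6; 0 0 0 0 0 0 0.6; 0 0 0 0 0 0 0.6'; python3 -m inch '0 0 0 0 -20 0 0.6; 0 0 0 0 -40 0 0.6; 0 0 0 0 -50 0 0.6; 0 0 0 -50 0 0 0.6; 0 0 0 -50 0 0 0.6; 0 0 0 -40 0 -40 0.6; 0 0 0 0 0 -50 0.6;0 0 0 0 0 0 0.6'; python3 look.py 13
```

```text
clock: 20.42
eef_pos: [0.6076, -0.013, 0.0921]
tool_rot: [-0.706, -0.03, 0.031, 0.706]
ft_force: [-0.0, 0.5, 0.1]
grip_width: 0.0341
clock: 21.42
eef_pos: [0.4759, -0.1172, 0.2029]
tool_rot: [0.707, 0.029, -0.028, -0.706]
ft_force: [0.6, 0.2, 0.5]
grip_width: 0.0338
head 4.618812482193991 [ 0.4759 -0.1172  0.2029] [0.56   0.2122 0.4845] 21.425
```

View pics/scene13.png

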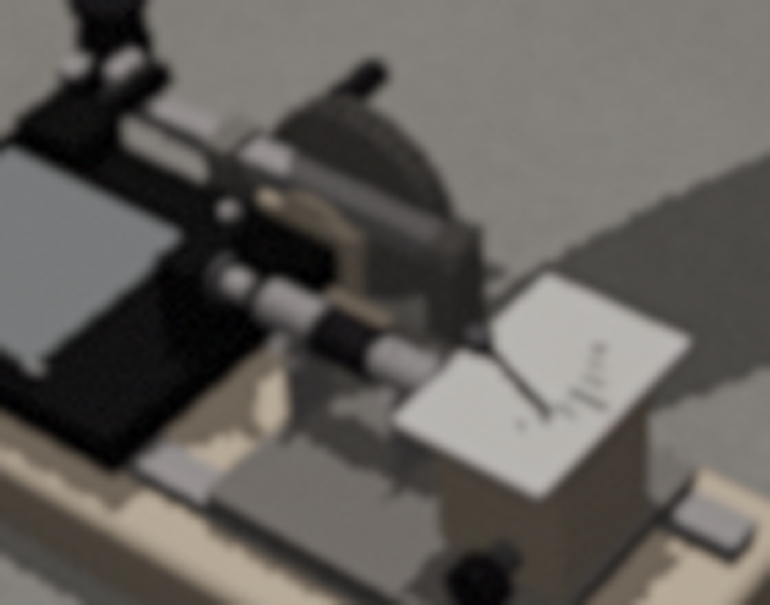

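View pics/top13.png

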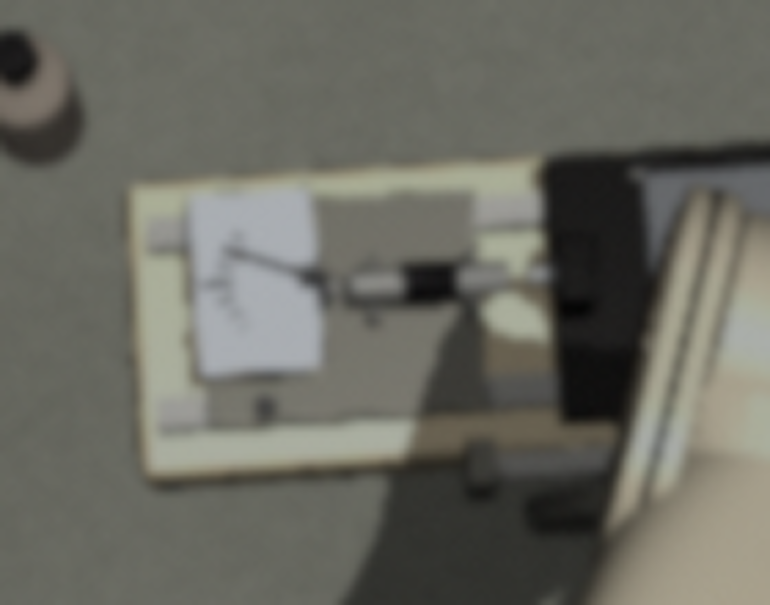

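```bash
python3 -m inch '0 -10.05 0 0 0 0 0.66; 0 -10.05 0 0 0 0 0.66; 0 -10.05 0 0 0 0 0.66; 0 -10.05 0 0 0 0 0.66; 0 -10.05 0 0 0 0 0.66; 0 -10.05 0 0 0 0 0.66; 0 -10.05 0 0 0 0 0.66; 0 -10.05 0 0 0 0 0.66; 0 -10 0 0 0 0 0.66; 0 0 0 0 0 0 0.66; 0 0 0 0 0 0 0.66'
python3 - <<'E'
from fit import *
o=bot.get_obs();M=R.from_quat(o["tool_rot"]).as_matrix()
print(M,"togo",1000*M.T@(np.array([.478,-.1335,.14])-o["eef_pos"]))
S=bot.camera("scene")
print(proj(S,[[.4797,-.1335,.0905]]))
E
```

```text
clock: 22.9
eef_pos: [0.4763, -0.1139, 0.2025]
tool_rot: [-0.477, -0.522, 0.522, 0.477]
ft_force: [-0.1, 0.3, 0.7]
grip_width: 0.0292
[[-0.0912 -0.0002 -0.9958]
 [ 0.9958  0.0002 -0.0912]
 [ 0.0002 -1.      0.0002]] togo [-19.7159  62.51     0.0758]
[[303.868  204.9363]]
```

```bash
python3 -m inch '0 0 0 -20 20 0 0.65; 0 0 0 0 30 0 0.65; 0 0 0 0 12 0 0.65; 0 0 0 0 0 0 0.65'; python3 - <<'E'
from fit import *
im=bot.camera("scene"); x0,y0=(250,140)
cv2.imwrite("pics/s14.png",cv2.resize(im["color"][y0:y0+120,x0:x0+150],None,fx=5,fy=5,interpolation=cv2.INTER_CUBIC))
E
```

```text
clock: 23.45
eef_pos: [0.4774, -0.1342, 0.14]
tool_rot: [-0.476, -0.522, 0.523, 0.477]
ft_force: [0.4, 0.1, 0.9]
grip_width: 0.0299
```

View pics/s14.png

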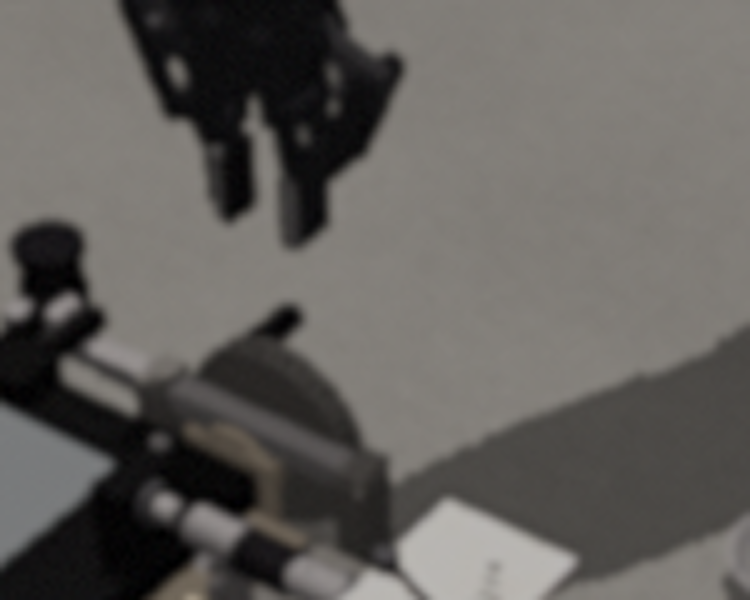

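```bash
python3 -m inch '0 0 0 0 30 0 0.65; 0 0 0 0 22 0 0.65; 0 0 0 0 9 0 0.74; 0 0 0 0 0 0 0.74; 0 0 0 0 0 0 0.74'; python3 -m inch '0 0 0 3 0 0 0.74; 0 0 0 4 -3 0 0.74; 0 0 0 4 -3 0 0.74; 0 0 0 4 -2.2 0 0.74; 0 0 0 4 -1.4 0 0.74'; python3 -m inch '0 0 0 4 -0.8 0 0.74; 0 0 0 4 -0.4 0 0.74; 0 0 0 4 0 0 0.74; 0 0 0 3 0.3 0 0.74; 0 0 0 0 0 0 0.74'; python3 look.py 15
```

```text
clock: 24.12
eef_pos: [0.479, -0.1348, 0.0808]
tool_rot: [0.477, 0.523, -0.522, -0.476]
ft_force: [0.8, -0.4, 1.0]
grip_width: 0.0225
clock: 24.75
eef_pos: [0.4767, -0.1181, 0.0898]
tool_rot: [-0.479, -0.521, 0.524, 0.475]
ft_force: [1.2, -10.3, 0.5]
grip_width: 0.0225
clock: 25.38
eef_pos: [0.4754, -0.1028, 0.0907]
tool_rot: [-0.478, -0.521, 0.523, 0.475]
ft_force: [0.5, -10.4, 0.0]
grip_width: 0.0221
head 95.22687089011973 [ 0.4754 -0.1028  0.0907] [  0.5393 -10.3645   0.0061] 25.375
```

View pics/scene15.png

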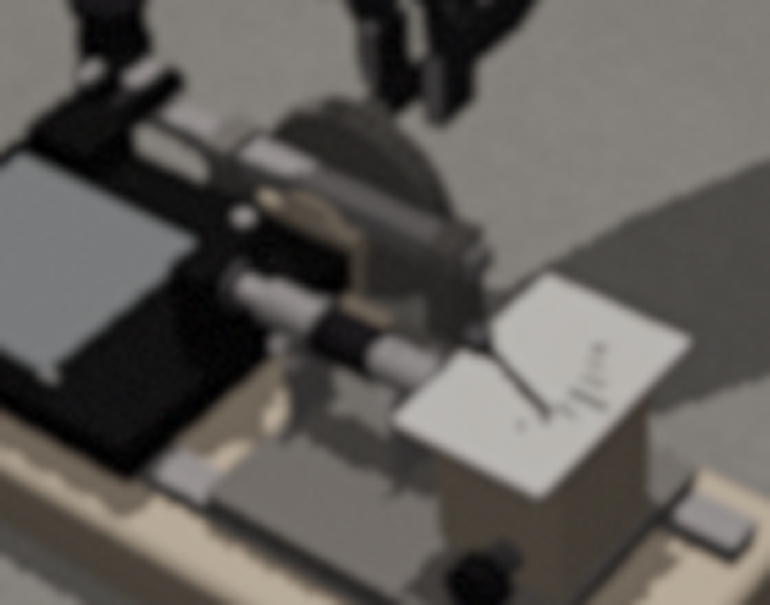

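View pics/top15.png

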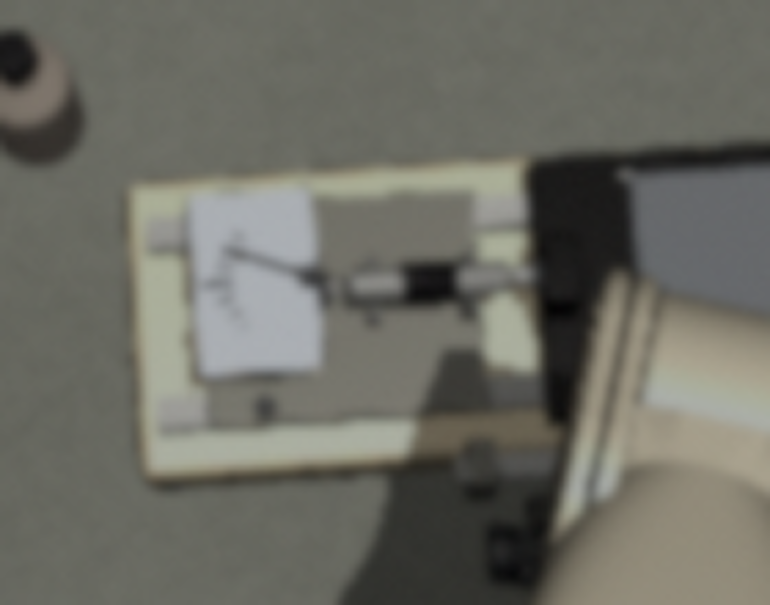

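```bash
python3 -m inch '0 0 0 2 0 0 0.74; 0 0 0 2 0.2 0 0.74; 0 0 0 2 0.4 0 0.74; 0 0 0 2 0.5 0 0.74; 0 0 0 0 0 0 0.74';  python3 -m inch '0 0 0 2 0.6 0 0.74; 0 0 0 2 0.8 0 0.74;  0 0 0 0 0 0 0.74'; python3 look.py 16
```

```text
clock: 26.1
eef_pos: [0.4747, -0.0952, 0.0895]
tool_rot: [-0.478, -0.521, 0.523, 0.475]
ft_force: [-0.0, -8.3, 0.5]
grip_width: 0.0224
clock: 26.48
eef_pos: [0.4743, -0.0913, 0.0881]
tool_rot: [-0.479, -0.521, 0.524, 0.475]
ft_force: [-0.6, -9.8, 0.2]
grip_width: 0.0226
head 95.20590131195327 [ 0.4743 -0.0913  0.0881] [-0.6338 -9.7893  0.2088] 26.475
```

View pics/top16.png

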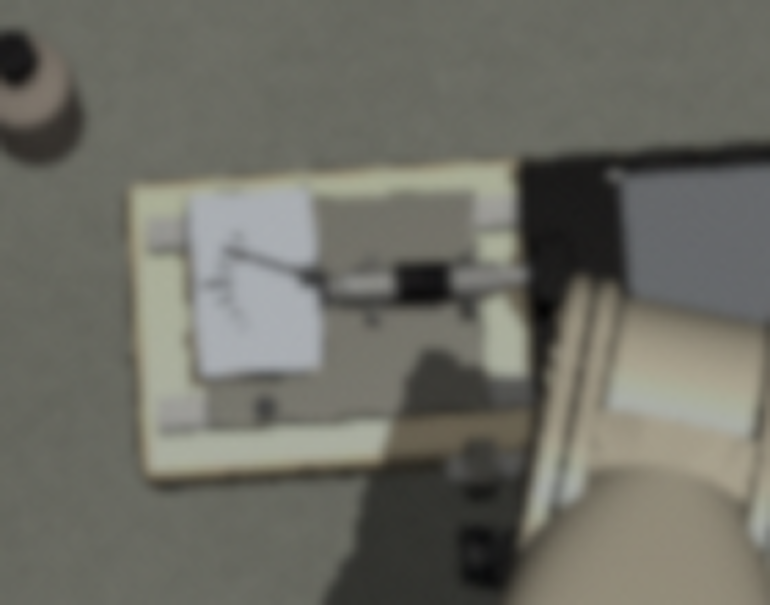

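```bash
python3 -m inch '0 0 0 1 0.4 0 0.74; 0 0 0 1 0.4 0 0.74; 0 0 0 0 0 0 0.74';  python3 -m inch '0 0 0 1 0.4 0 0.74; 0 0 0 0 0 0 0.74'; python3 -m inch '0 0 0 1 0.5 0 0.74; 0 0 0 0 0 0 0.74'; python3 look.py 17
```

```text
clock: 26.95
eef_pos: [0.4741, -0.0895, 0.0874]
tool_rot: [-0.479, -0.521, 0.524, 0.475]
ft_force: [0.6, -10.2, 0.5]
grip_width: 0.0224
clock: 27.2
eef_pos: [0.474, -0.0886, 0.0869]
tool_rot: [-0.479, -0.521, 0.524, 0.475]
ft_force: [-0.3, -10.5, 0.1]
grip_width: 0.0224
clock: 27.45
eef_pos: [0.474, -0.0877, 0.0865]
tool_rot: [-0.479, -0.521, 0.524, 0.475]
ft_force: [1.0, -10.2, 0.4]
grip_width: 0.0223
head 95.18898903050574 [ 0.474  -0.0877  0.0865] [  0.9911 -10.1879   0.3882] 27.45
```

View pics/top17.png

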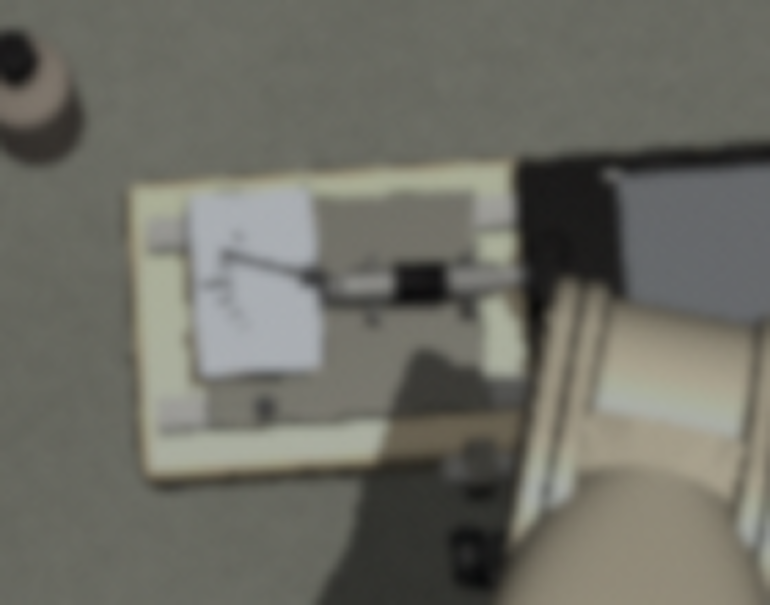

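View pics/scene17.png

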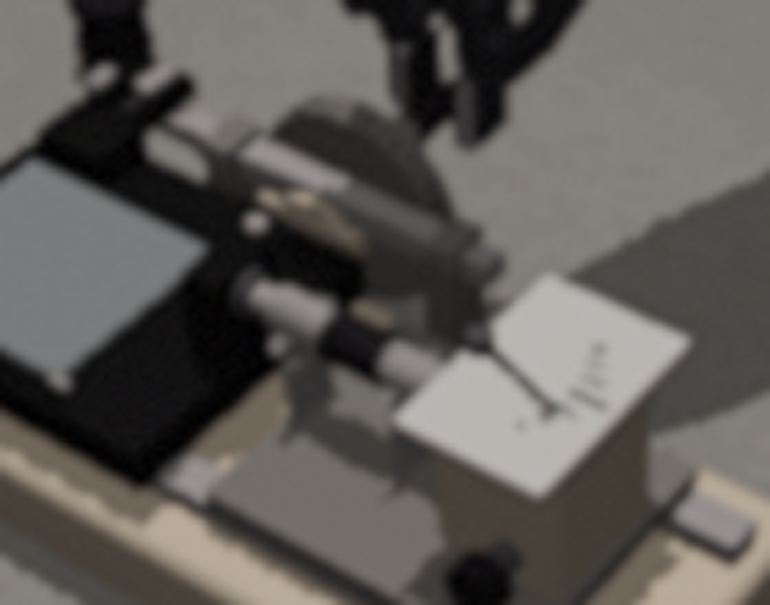

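```bash
cat > ptr.py <<'E'
from fit import *
def one(n,img,c,verbose=False):
    # crop, upsample, dark pixels near pivot ->tip
    yaw=.0865; ax=np.array([np.cos(yaw),np.sin(yaw)]);ay=np.array([-np.sin(yaw),np.cos(yaw)])
    z=.142
    # sample in bed coords rel. to seat: pivot approx 36mm before mark
    piv0=PIV[n]
    g=img.astype(np.float32).mean(2)
    best=[]
    # radial samples: for r from 10..38mm, find darkest angle
    ths=np.linspace(-.7,.4,221)
    prof=np.zeros(len(ths))
    for r in np.linspace(.014,.036,23):
        P=np.array([np.r_[piv0+r*(np.cos(t)*ay-np.sin(t)*ax),z] for t in ths])
        p=proj(c,P).astype(np.float32)
        v=cv2.remap(g,p[:,0].reshape(1,-1),p[:,1].reshape(1,-1),cv2.INTER_CUBIC)[0]
        prof+=v
    prof/=23
    d=np.clip(np.percentile(prof,70)-prof,0,None); i=d.argmax(); lo,hi=max(0,i-16),i+17
    w=np.clip(d[lo:hi]-d[i]*.3,0,None)
    return (w*ths[lo:hi]).sum()/w.sum(), d[i]
PIV={}
cams={n:bot.camera(n) for n in("scene","top")}
# pivot positions from the pictures: top (240+318/5.5,160+280/5.5) ; scene (240+478/5.5,190+338/5.5)
PIV["top"]=atz(cams["top"],(240+320/5.5,160+280/5.5),.142)[:2]
PIV["scene"]=atz(cams["scene"],(240+481/5.5,190+339/5.5),.142)[:2]
if __name__=="__main__":
    import sys
    o=bot.get_obs(); print("t",o["clock"],"F",o["ft_force"],"tcp",o["eef_pos"])
    for n in cams:
        c=cams[n]; out=[]
        r0=one(n,cv2.imread(f"pics/{n}0.png"),c); r=one(n,c["color"],c)
        print(n,"rest %.3f now %.3f diff %.3f -> N %.1f"%(r0[0],r[0],r[0]-r0[0],(r[0]-r0[0])/.025),PIV[n])
E
python3 ptr.py
```

```text
t 27.65 F [  0.2723 -10.6548   0.4801] tcp [ 0.474  -0.0877  0.0865]
scene rest -0.406 now -0.342 diff 0.064 -> N 2.6 [0.6015 0.046 ]
top rest -0.424 now -0.376 diff 0.048 -> N 1.9 [0.5991 0.0367]
```

```bash
python3 -m inch '0 0 0 0.5 0.2 0 0.74; 0 0 0 0 0 0 0.74';python3 ptr.py;  python3 -m inch '0 0 0 0.3 0.1 0 0.74; 0 0 0 0 0 0 0.74';python3 ptr.py
```

```text
clock: 27.9
eef_pos: [0.474, -0.0875, 0.0863]
tool_rot: [-0.479, -0.52, 0.524, 0.475]
ft_force: [-0.3, -12.1, 0.3]
grip_width: 0.0223
t 28.0 F [  0.3831 -11.3713   0.2255] tcp [ 0.4739 -0.0875  0.0863]
scene rest -0.406 now -0.316 diff 0.090 -> N 3.6 [0.6015 0.046 ]
top rest -0.424 now -0.361 diff 0.064 -> N 2.5 [0.5991 0.0367]
clock: 28.25
eef_pos: [0.474, -0.0874, 0.0863]
tool_rot: [-0.479, -0.52, 0.524, 0.475]
ft_force: [-0.8, -11.8, 1.4]
grip_width: 0.0223
t 28.35 F [ -0.4997 -12.5274   0.3194] tcp [ 0.474  -0.0875  0.0863]
scene rest -0.406 now -0.295 diff 0.110 -> N 4.4 [0.6015 0.046 ]
top rest -0.424 now -0.345 diff 0.080 -> N 3.2 [0.5991 0.0367]
```

```bash
python3 -m inch '0 0 0 0.7 0.3 0 0.74; 0 0 0 0 0 0 0.74; 0 0 0 0.5 0.2 0 0.74; 0 0 0 0 0 0 0.74';python3 ptr.py;  python3 -m inch '0 0 0 0.6 0.2 0 0.74; 0 0 0 0 0 0 0.74';python3 ptr.py
```

```text
clock: 28.85
eef_pos: [0.4739, -0.0868, 0.0859]
tool_rot: [-0.48, -0.52, 0.524, 0.474]
ft_force: [0.2, -13.8, 0.6]
grip_width: 0.0221
t 28.95 F [  0.2637 -14.0403   0.9352] tcp [ 0.474  -0.0868  0.0859]
scene rest -0.406 now -0.200 diff 0.206 -> N 8.2 [0.6015 0.046 ]
top rest -0.424 now -0.266 diff 0.159 -> N 6.3 [0.5991 0.0367]
clock: 29.2
eef_pos: [0.4739, -0.0865, 0.0857]
tool_rot: [-0.48, -0.52, 0.524, 0.474]
ft_force: [0.3, -14.4, 0.2]
grip_width: 0.0225
t 29.3 F [  0.0512 -14.2238  -0.1322] tcp [ 0.4739 -0.0865  0.0857]
scene rest -0.406 now -0.145 diff 0.261 -> N 10.5 [0.6015 0.046 ]
top rest -0.424 now -0.235 diff 0.189 -> N 7.6 [0.5991 0.0367]
```

```bash
python3 -m inch '0 0 0 0.6 0.2 0 0.74; 0 0 0 0 0 0 0.74';python3 ptr.py;  python3 -m inch '0 0 0 0.5 0.2 0 0.74; 0 0 0 0 0 0 0.74';python3 ptr.py; python3 look.py 18
```

```text
clock: 29.55
eef_pos: [0.4739, -0.0862, 0.0856]
tool_rot: [-0.48, -0.519, 0.524, 0.474]
ft_force: [-0.1, -15.5, 1.0]
grip_width: 0.0223
t 29.65 F [  0.1182 -15.707    0.7854] tcp [ 0.4739 -0.0862  0.0855]
scene rest -0.406 now -0.100 diff 0.306 -> N 12.2 [0.6015 0.046 ]
top rest -0.424 now -0.190 diff 0.234 -> N 9.4 [0.5991 0.0367]
clock: 29.9
eef_pos: [0.4739, -0.086, 0.0854]
tool_rot: [-0.48, -0.519, 0.524, 0.474]
ft_force: [-0.5, -15.6, 1.3]
grip_width: 0.0222
t 30.0 F [ -0.5007 -16.4674  -0.3092] tcp [ 0.4739 -0.086   0.0854]
scene rest -0.406 now -0.056 diff 0.350 -> N 14.0 [0.6015 0.046 ]
top rest -0.424 now -0.165 diff 0.259 -> N 10.4 [0.5991 0.0367]
head 95.1093715218881 [ 0.4739 -0.086   0.0854] [ -0.5007 -16.4674  -0.3092] 30.0
```

View pics/top18.png

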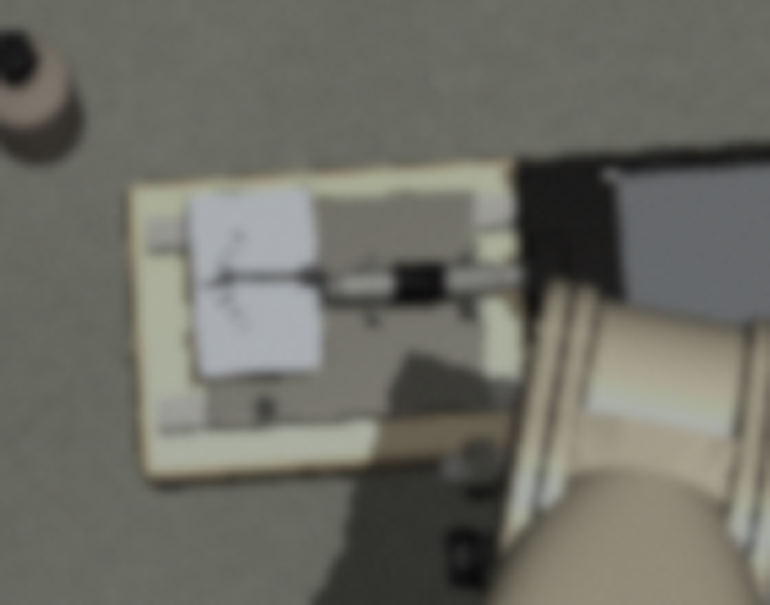

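View pics/scene18.png

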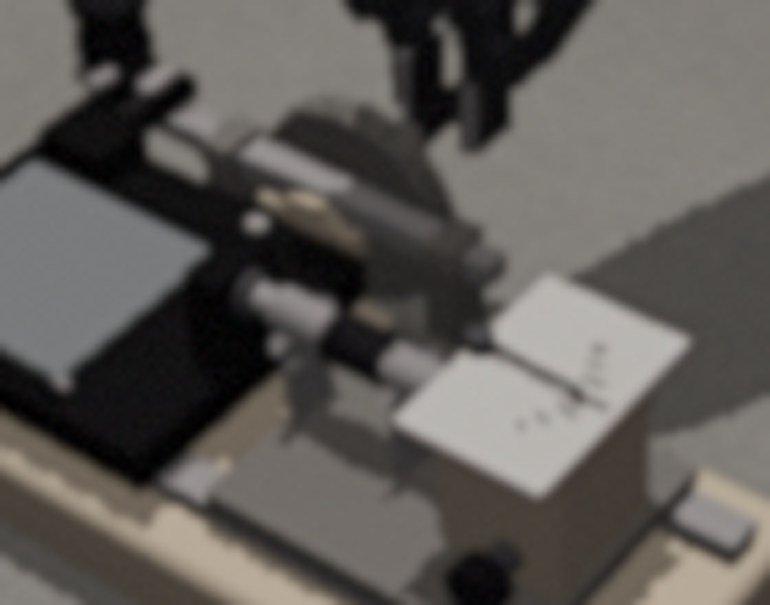

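```bash
python3 -m inch '0 0 0 0.4 0.1 0 0.74; 0 0 0 0 0 0 0.74';python3 ptr.py; python3 look.py 19; python3 -c "
import cv2
a=cv2.imread('pics/top19.png')[170:390,180:480];cv2.imwrite('pics/t19.png',cv2.resize(a,None,fx=2.6,fy=2.6,interpolation=cv2.INTER_CUBIC))"
```

```text
clock: 30.35
eef_pos: [0.4739, -0.0859, 0.0853]
tool_rot: [-0.481, -0.519, 0.524, 0.474]
ft_force: [0.1, -16.2, 1.2]
grip_width: 0.0223
t 30.45 F [ -0.4268 -16.4252   1.1706] tcp [ 0.4739 -0.0858  0.0853]
scene rest -0.406 now -0.026 diff 0.380 -> N 15.2 [0.6015 0.046 ]
top rest -0.424 now -0.151 diff 0.273 -> N 10.9 [0.5991 0.0367]
head 95.09729649044921 [ 0.4739 -0.0858  0.0853] [ -0.4268 -16.4252   1.1706] 30.45
```

View pics/t19.png

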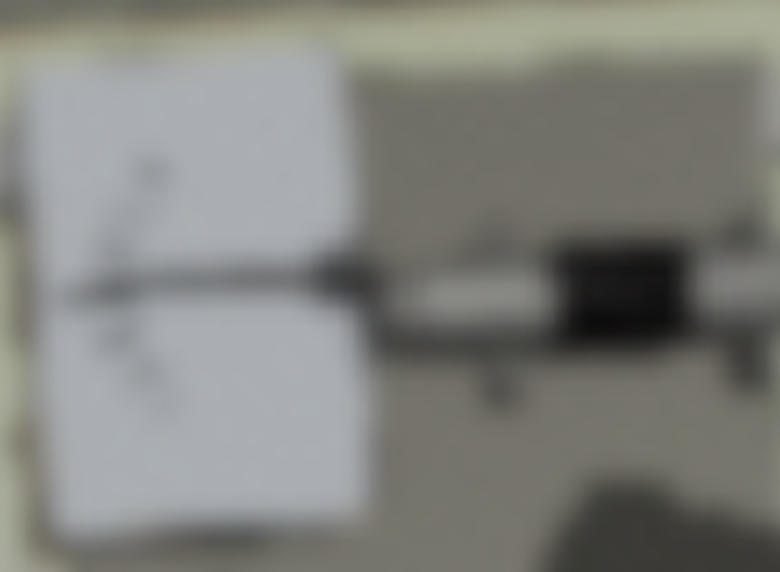

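```bash
python3 -m inch '0 0 0 -2.5 0 0 0.74; 0 0 0 -2.5 0 0 0.74; 0 0 0 -1.5 0 0 0.70; 0 0 0 0 0 0 0.70';python3 ptr.py; python3 look.py 20
```

```text
clock: 31.05
eef_pos: [0.4734, -0.0865, 0.0843]
tool_rot: [0.476, 0.523, -0.523, -0.477]
ft_force: [0.1, -0.7, 0.8]
grip_width: 0.0258
t 31.15 F [-0.2104  1.2049 -0.2602] tcp [ 0.4734 -0.0865  0.0843]
scene rest -0.406 now -0.031 diff 0.375 -> N 15.0 [0.6015 0.046 ]
top rest -0.424 now -0.152 diff 0.273 -> N 10.9 [0.5991 0.0367]
head 95.34014871141115 [ 0.4734 -0.0865  0.0843] [-0.2104  1.2049 -0.2602] 31.15
```

View pics/scene20.png

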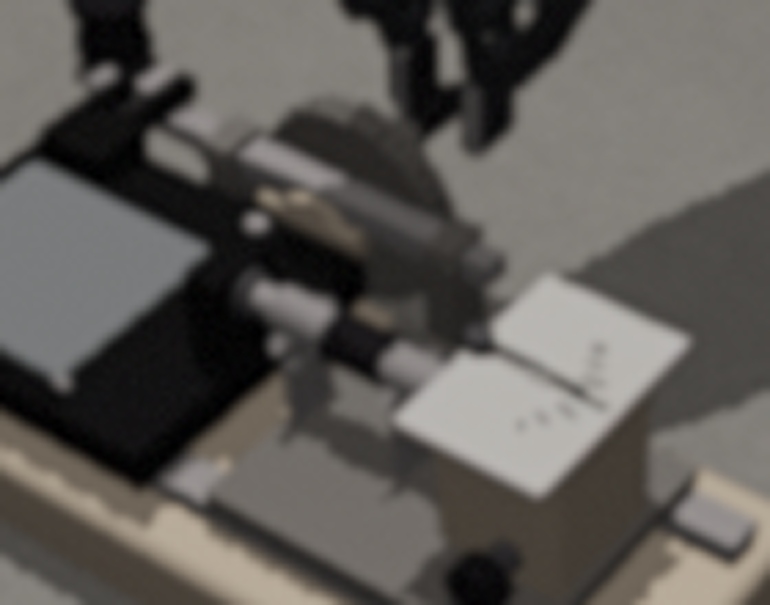

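```bash
python3 -m inch '0 0 0 -2 0 0 0.66; 0 0 0 -2 0 0 0.66; 0 0 0 0 0 0 0.66; 0 0 0 0 0 0 0.66'
```

```text
clock: 31.75
eef_pos: [0.474, -0.0911, 0.0844]
tool_rot: [0.476, 0.523, -0.523, -0.476]
ft_force: [-0.6, -0.4, -0.2]
grip_width: 0.029
```

```bash
python3 -m inch '0 0 0 0 -5 0 0.66; 0 0 0 0 -15 0 0.66; 0 0 0 0 -30 0 0.66; 0 0 0 0 -40 0 0.66; 0 0 0 0 -40 30 0.66; 0 0 0 0 0 40 0.66;0 0 0 0 0 40 0.66; 0 0 0 0 0 0 0.66; 0 0 0 0 0 0 0.66'; python3 ptr.py; python3 look.py 21;python3 - <<'E'
from fit import *
for n in("scene","top"): cv2.imwrite(f"pics/{n}22.png",bot.camera(n)["color"])
E
```

```text
clock: 32.88
eef_pos: [0.3652, -0.1014, 0.215]
tool_rot: [0.477, 0.523, -0.522, -0.476]
ft_force: [0.1, 0.1, -0.0]
grip_width: 0.0291
t 32.975 F [ 0.3755  0.161  -0.0298] tcp [ 0.3655 -0.1014  0.2147]
scene rest -0.406 now -0.031 diff 0.375 -> N 15.0 [0.6015 0.046 ]
top rest -0.424 now -0.152 diff 0.272 -> N 10.9 [0.5991 0.0367]
head 95.32184802432599 [ 0.3655 -0.1014  0.2147] [ 0.3755  0.161  -0.0298] 32.975
```

View pics/scene21.png

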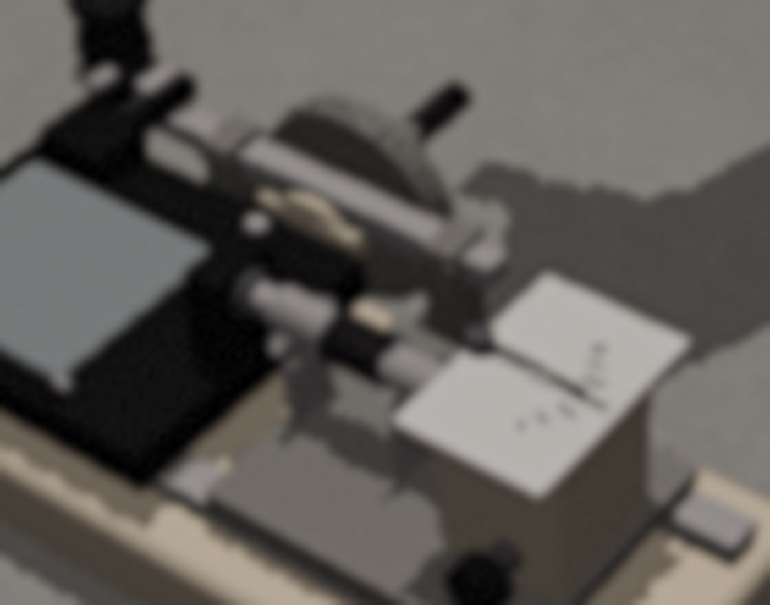

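View pics/top22.png

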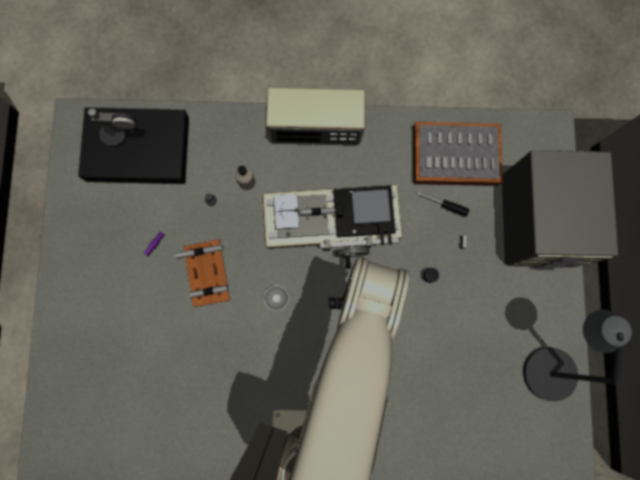

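```bash
python3 - <<'E'
from fit import *
im=bot.camera("scene");J=im["color"];x0,y0=300,190;f=12
I=cv2.resize(J[y0:y0+40,x0:x0+50],None,fx=f,fy=f,interpolation=cv2.INTER_CUBIC)
ax=np.array([.9963,.0862,0])
for y,col in((-.0901,(0,255,0)),(-.0941,(0,0,255))):
    th=np.arcsin((y+.1062)/.036)
    h=np.array([.4755,y,.0675+.036*np.cos(th)])
    p=(proj(im,np.array([h-.018*ax,h+.018*ax]))-[x0,y0]+.5)*f
    cv2.polylines(I,[p.astype(int)],False,col,1)
cv2.imwrite("pics/h23.png",I)
E
```

```text
(no output)
```

View pics/h23.png

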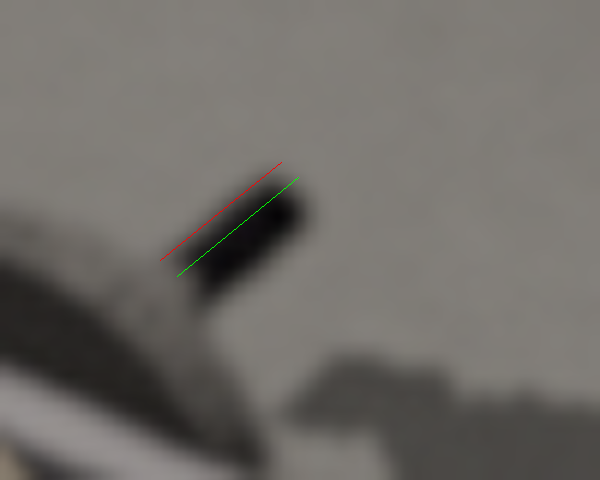

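The handle stands where I pushed it and has not slipped back, so the play is still taken up for closing. The pointer is steady on its mark, so I'm handing in.

```bash
python3 -c "
from workcell import bot
print(bot.job_done())"
```

```text
the job is handed in; nothing more can be done
None
```

The stage is set up on the 75 mm rod, and I handed the job in at about 33 s of the 72 s allowed; no verdict comes back.

- **Opening:** I wound the slide open about 24 mm by the crank handle, with the fingers round it but not gripping.
- **Placing the rod:** I took the middle rod of the three in the stand, which measured about 75 mm in the picture. I laid it in both V-rests, feeling for contact: it first touched one flank, so I moved it about 2 mm across until it bottomed with almost no sideways force.
- **Closing:** I wound up in the closing direction only, without going past the mark. I then let the handle go and withdrew the arm.

**Last checks:**
- **Pointer:** it is on the long mark in both enlarged pictures and did not move when I let go.
- **Force on the rod:** the pointer angle in the scene camera gives about 15 N, and the rise in handle force (about 6 N) gives about 14–15 N. The top camera's angle works out to only about 11 N. I trust the first two more, because its pointer pivot was only roughly placed; all three lie within 7–23 N.
- **Play in the drive:** I judged this from the handle, which stands where I left it; I did not measure the dog in the fork directly.
- **Rest of the bench:** the 100 mm and 125 mm rods and the bystanders visible in the last top picture look unmoved.

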